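# Load the rod electrodes into the UV steriliser and close the hood

## Task

The two used metal rod electrodes lying on the table have to be sterilised: stand one upright in each of the two wells of the small UV steriliser, end down and right to the bottom, lowering it into the well rather than letting it fall hard. Then swing the steriliser's hood down until it is fully shut, and leave the balm tin and the two clips where they are.

Things in the scene. Friction and masses are not known exactly. Their poses are not given: they have to be found in the camera images.
- rod_electrode_1: plain bright metal rod electrode, round, 20 mm diameter and 117 mm long, 0.11 kg, lying on the table at the start; its long axis is the body's own y axis. Either end may go down. The origin lies on its skin halfway along (on the underside at the start), 10 mm from the rod's axis in its own -z
- rod_electrode_2: the other rod electrode, the same in every respect
- rod_1_mid (a point): centre of rod_electrode_1 (on its axis, halfway along)
- rod_2_mid (a point): centre of rod_electrode_2 (on its axis, halfway along)
- steriliser: white desktop UV steriliser, fixed to the table: a block 100 (x) x 144 (y) x 86 (z) mm, two round wells with chromed collars side by side in its flat top (at x = 4, y = +34 and -34 mm), a hood hinged along its rear edge. Origin: centre of the underside; x points to the rear. A rod fully down stands 41 mm above the top face and may lean up to 0.25 rad
- well_1 (a point): centre of the mouth of the left well (seen from the front), in the flat top of the steriliser, 86 mm above the table; round vertical well 35 mm across with a 5 mm bevelled mouth (45 mm across at the top), 76 mm deep, flat floor; the other well is 68 mm away, centre to centre
- well_2 (a point): centre of the mouth of the right well (seen from the front), in the flat top of the steriliser, 86 mm above the table; round vertical well 35 mm across with a 5 mm bevelled mouth (45 mm across at the top), 76 mm deep, flat floor; the other well is 68 mm away, centre to centre
- hood (a joint): hinge of the hood, rad: 0 = shut on the block, grows as it opens to the rear, stop at 2.0; stays where it is left (a stiff hinge; about 2 N at its front edge moves it). The hood is a shallow open box 95 mm deep, 144 mm wide, 53 mm high, 4 mm walls; shut, it stands over the rods
- hood_hinge (a point): middle of the hinge line, which runs along the steriliser's y, at x = 46, z = 86 mm in the steriliser's frame
- hood_lip (a point): centre of the grey finger lip in the middle of the hood's front wall, 44 mm wide (along y), 6 mm thick, standing out 16 mm; 102 mm from the hinge line and 14 mm above the hood's rim when shut; when the hood is open it points upward
- hood_top_edge (a point): middle of the hood's outer front top edge: 95 mm from the hinge line and 53 mm above the hood's rim when shut; turns with the hood
- balm_tin: round balm tin with a tan lid, 65 mm across, 29 mm high; origin at the centre of its underside; to be left alone
- clip_electrode_1: small spring clip, 14 x 52 x 15 mm, lying on the table left of and before the steriliser; origin at the centre of its underside; to be left alone
- clip_electrode_3: another such clip, nearby; to be left alone

How it is judged:
By the outcome, as a careful person would: the job done as asked, in the order asked, and still so for the second after the job is handed in, with the robot touching nothing.
It also fails if it takes over 72 s, if anything falls off the work surface, if the arm or the gripper's body presses on something with over 40 N, if the wrist force passes 120 N, or if a joint passes its speed limit or range.

## Robot

A 6-joint arm with a two-finger parallel gripper is mounted at the origin on a cart in front of the work surface, level with it; the furniture and walls round the work are solid. World frame = base frame: x ahead of the robot, y to its left, z up, the work surface at z = 0. Lengths are in m, angles in rad, forces in N, time in s.
With the tool pointing down it reaches from about 0.3 to 0.775 m from the base axis. Payload 14.6 kg.
Tool frame: the origin (TCP) lies on the mounting face of the last link; the fingertips stand ahead of it and the grasp point (between the pads) lies 155 mm ahead of it (arm.finger_overhang is the z of the fingertips in the tool frame, in m); z points along the fingers, y is the line along which they close (so a half turn about z gives the same grasp; the last joint's range is limited). The gripper opens to 85 mm and grips with 20 to 120 N. Pads are 22 mm wide; open, the fingers measure 114 mm over their backs; the gripper's body (76 mm by 85 mm) begins 54 mm behind the grasp point. The pads swing forward as they close: fully open they stand 13 mm farther back than shut.
Start: joints at [1.247, 0.3, 1.521, -0, 1.321, -0.067], TCP at [0.14, 0.532, 0.405] pointing down, gripper open.
Joint ranges: [-3.03, 3.03], [-0.79, 2.21], [0.23, 2.52], [-1.04, 4.18], [0, 3.07], [-2.55, 2.55]. Speed limits (rad/s): [2.22, 2.22, 2.57, 3.14, 3.14, 3.14].

## Interface

Orientations are given as a 3x3 rotation matrix whose columns are the frame's x, y, z axes.
In Python, from plant import arm gives the robot as it stands. The module is installed in compiled form; this text tells all that it offers.
- The arm moves only by the tool send_rows, never from a script. Its argument "increments" is a list of rows, each an object with "delta_pos": the shift along the tool's x, y, z in m, a list of three; "yaw": the turn about the tool's z in rad; "hand": the finger opening in m, from 0 to 0.0854. A call has 1 to 5 rows; each row is the pose to reach, as a shift and turn from the pose commanded when the call began, along the tool's axes at that moment; what a row does not reach only later rows make up. A row lasts 1/10 s, in which the tool goes at most 50 mm and 8.59 degrees, less where a joint would pass 70% of its speed; a pose out of reach is approached as far as the arm can. A call with a gripper value outside its range is refused whole. The fingers move at their own pace and stop on an object; the grip force is fixed at half the most. Time passes only in rows, so rows that repeat a pose let the fingers close. It gives the time, the measured TCP pose, the force, the opening and the grip force at its end, in the units of the state.
- arm.state(): the state, without advancing time (a new reading comes with each control period).
- arm.capture(name): name is "scene" or "top" or "wrist"; returns the picture (400x640x3 uint8, blue, green, red); there is no depth.
- arm.camera_params(name): a dict with "intrinsics" (3x3 intrinsics, pixels), "R" (3x3) and "t" (3): a world point X has camera coordinates R X + t. Camera axes: x right, y down, z forward; pixel columns grow to the right and rows downward; lengths in m; the calibration is good to about 2 mm. A picture is of the moment at which its call begins: read the wrist's pose just before it. camera_params takes no time and is no camera call; for the wrist camera it gives the pose at the moment of the call.
- arm.close_job(): hands the job in; it is judged then, once.
The state is a dict: "time_s": time; "joint_pos": joint angles; "qvel": joint speeds; "tau": joint torques, N m; "tool_pos": TCP position; "tool_rot": TCP orientation; "contact_force": force on the tool from outside, world axes, zero at the start; "ft_torque": the same for the moment, N m; "opening": opening from 0.0 (shut) to 1.0 (fully open); "grip_force": force on a finger pad.
Only numpy, scipy, OpenCV 4.12 (cv2) and the standard library are available. Lean on these libraries where they do the work, as an engineer would, in place of code of your own. Each camera call takes 0.05 s, during which the arm holds its last target. There are 200 camera calls.

## Working session

There is one attempt and no reset: what is moved stays moved. The work goes in short steps, Python scripts to look and compute and a tool call to move; the robot and the scene stay as the last step left them, time stands still between calls to the robot, and variables do not carry over. Pictures are saved under pics/ and viewed, at most 10 in all, crops included, and the job is handed in when it is done.

Besides the shell and the picture viewer there is one more tool, called after "Call:" as a command line: name --argument value ..., lists and objects as JSON in quotes. send_rows: Moves the arm, as the interface text tells. Its arguments: {"type":"object","properties":{"increments":{"type":"array","items":{"type":"object","properties":{"delta_pos":{"type":"array","items":{"type":"number"}},"yaw":{"type":"number"},"hand":{"type":"number"}}}}},"required":["increments"]}

```bash
ls; mkdir -p pics
python3 - <<'E'
from plant import arm
import cv2,numpy as np
a=arm.capture("scene");b=arm.capture("top")
cv2.imwrite("pics/s.png",a);cv2.imwrite("pics/t.png",b)
s=arm.state();print(s,arm.finger_overhang)
for n in("scene","top","wrist"):print(n,arm.camera_params(n))
E
```

```text
pics
{'time_s': 0.1, 'joint_pos': array([ 1.24741184e+00,  3.00441698e-01,  1.52149196e+00, -1.23546339e-05,
        1.32073539e+00, -6.65991018e-02]), 'qvel': array([ 0.00138151, -0.00110586, -0.0024432 ,  0.00153245, -0.00096297,
       -0.00208114]), 'tau': array([ 1.05238887e-03, -5.44378245e+01, -3.62370229e+01, -1.58095067e-04,
        3.05859881e-03,  1.09555424e-05]), 'tool_pos': array([0.13968151, 0.53194562, 0.40417505]), 'tool_rot': array([[-9.67212167e-01,  2.53969514e-01, -3.30705633e-04],
       [ 2.53969722e-01,  9.67211627e-01, -1.02440880e-03],
       [ 5.96937287e-05, -1.07480987e-03, -9.99999421e-01]]), 'contact_force': array([-0.15574694, -0.42906509, -0.13480706]), 'ft_torque': array([ 0.06014959,  0.00518819, -0.0058833 ]), 'grip_force': 0.0, 'opening': 0.9995501143581389} 0.1734
scene {'intrinsics': array([[479.17195191,   0.        , 317.8981224 ],
       [  0.        , 479.17195191, 199.63002208],
       [  0.        ,   0.        ,   1.        ]]), 'R': array([[ 0.51307323, -0.85833294, -0.00451996],
       [-0.61416973, -0.36343448, -0.70050762],
       [ 0
[... 222 characters left out ...]
  0.        ,   0.        ,   1.        ]]), 'R': array([[-4.75739086e-02, -9.98867593e-01, -5.05130415e-04],
       [-9.75513059e-01,  4.65702858e-02, -2.14954599e-01],
       [ 2.14734707e-01, -9.73346913e-03, -9.76623912e-01]]), 't': array([-0.05146391,  0.52133369,  0.86649861])}
wrist {'intrinsics': array([[329.28165725,   0.        , 320.35643633],
       [  0.        , 329.28165725, 194.17186589],
       [  0.        ,   0.        ,   1.        ]]), 'R': array([[ 2.53553060e-01,  9.67321427e-01, -3.21240831e-04],
       [ 9.24978810e-01, -2.42357062e-01,  2.92706776e-01],
       [ 2.83063681e-01, -7.45138398e-02, -9.56202196e-01]]), 't': array([-0.55136627, -0.03926878,  0.38037486])}
```

View pics/s.png

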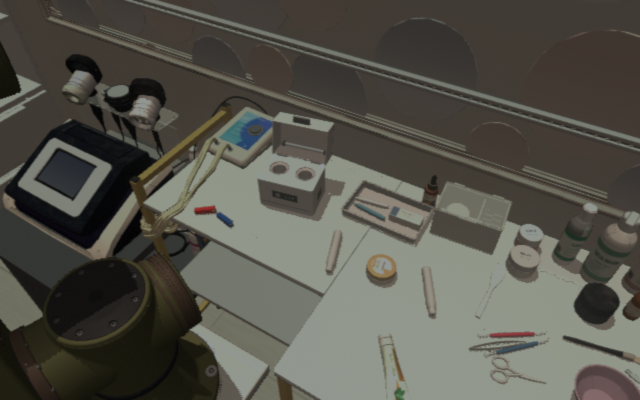

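View pics/t.png

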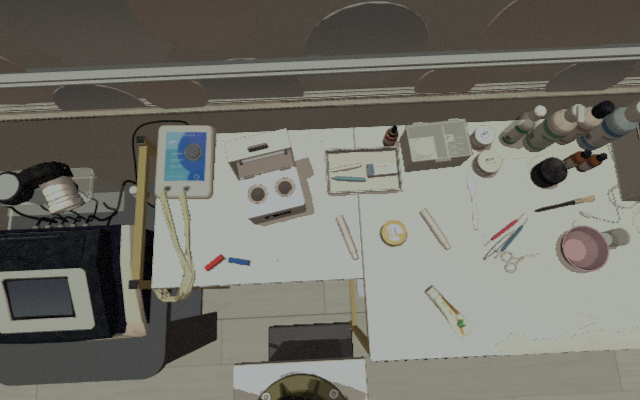

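The scene view shows the open-hooded steriliser at (293,175) and rods at (334,251) and (429,290). The top view has the wells at (258,194) and (286,187), the rods at (347,237) and (435,229), and the tin at (393,233). Next I measure these.

```bash
cat > h.py <<'E'
from plant import arm
import cv2,numpy as np
def ray(n,uv,z,P=None):
    P=P or arm.camera_params(n)
    d=P["R"].T@np.linalg.solve(P["intrinsics"],[*uv,1.]);c=-P["R"].T@P["t"]
    return c+d*(z-c[2])/d[2]
def proj(n,X,P=None):
    P=P or arm.camera_params(n)
    q=P["intrinsics"]@(P["R"]@np.asarray(X,float)+P["t"]);return q[:2]/q[2]
E
python3 - <<'E'
from h import *
t=cv2.imread("pics/t.png")
cv2.imwrite("pics/tc.png",cv2.resize(t[120:270,200:460],None,fx=3,fy=3,interpolation=cv2.INTER_CUBIC))
hsv=cv2.cvtColor(t,cv2.COLOR_BGR2HSV)
for(x,y)in((347,237),(435,229),(300,240),(393,233)):print(hsv[y,x],t[y,x])
for n,p,z in(("w1",(258,194),.086),("w2",(286,187),.086),("r1",(347,237),.01),("r2",(435,229),.01),("tin",(393,233),.03),("c",(215,263),.01),("c",(239,262),.01)):print(n,ray("top",p,z))
E
```

```text
[ 42   7 172] [167 172 170]
[ 35  16 172] [161 172 170]
[ 48   7 173] [168 173 170]
[ 98   6 174] [174 173 170]
w1 [0.54815478 0.07902568 0.086     ]
w2 [0.56241532 0.01108363 0.086     ]
r1 [ 0.44372371 -0.13442435  0.01      ]
r2 [ 0.45357781 -0.36148461  0.01      ]
tin [ 0.44568853 -0.24890337  0.03      ]
c [0.39382468 0.20183251 0.01      ]
c [0.39344532 0.14142393 0.01      ]
```

View pics/tc.png

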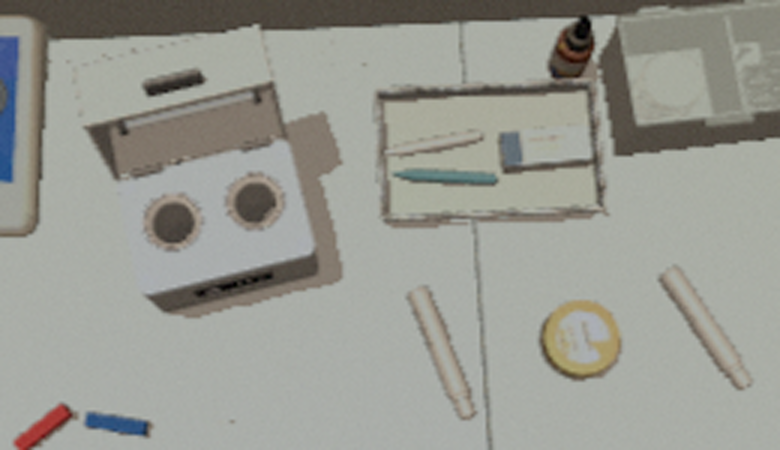

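The crop shows well centres at top-view pixels (257.7,194) and (285,187.3). Rod 1 runs from (339,217) to (356,258), and rod 2 from (424,210) to (447,248).

```bash
cat >> h.py <<'E'
def go(X,yaw=None,s=None):
    """tool-frame shift to bring TCP to X; yaw = wanted world heading of the closing line (tool y), mod pi"""
    s=s or arm.state();R=s["tool_rot"];d=R.T@(np.asarray(X)-s["tool_pos"])
    h=np.arctan2(R[1,1],R[0,1]);o=None
    if yaw is not None:o=-((yaw-h+np.pi/2)%np.pi-np.pi/2)   # tool z points down
    print("shift",np.round(d,4),"yaw",o,"heading",round(h,3))
E
python3 - <<'E'
from h import *
for n,a,b in(("r1",(339.3,216.7),(356.3,258.3)),("r2",(423.7,210),(447.3,248))):
    A,B=ray("top",a,.012),ray("top",b,.012);d=B-A
    print(n,A,B,"len",np.linalg.norm(d),"ang",np.arctan2(d[1],d[0]))
    m=(A+B)/2; go([*m[:2],.30],np.arctan2(d[1],d[0])+np.pi/2)
P=arm.camera_params("wrist");s=arm.state();R=s["tool_rot"]
print("cam in tool",R.T@(-P["R"].T@P["t"]-s["tool_pos"]),"axis",R.T@P["R"][2])
E
```

```text
r1 [ 0.49701497 -0.1176622   0.012     ] [ 0.38846587 -0.15437944  0.012     ] len 0.11459084612704182 ang -2.815419412272124
shift [-0.4628 -0.569   0.1048] yaw -0.5829555281742933 heading 1.314
r2 [ 0.50422634 -0.33718946  0.012     ] [ 0.40336148 -0.3865518   0.012     ] len 0.11229586017239693 ang -2.686468389124753
shift [-0.5308 -0.7846  0.105 ] yaw -0.7119065513216642 heading 1.314
cam in tool [0.07402878 0.00150711 0.02914547] axis [-2.92763975e-01  8.46628864e-04  9.56184364e-01]
```

Call:
send_rows --increments '[{"delta_pos": [-0.03, -0.037, 0], "yaw": -0.11, "hand": 0.085}, {"delta_pos": [-0.06, -0.075, 0], "yaw": -0.23, "hand": 0.085}, {"delta_pos": [-0.09, -0.112, 0], "yaw": -0.35, "hand": 0.085}, {"delta_pos": [-0.12, -0.15, 0], "yaw": -0.47, "hand": 0.085}, {"delta_pos": [-0.155, -0.19, 0], "yaw": -0.583, "hand": 0.085}]'

```text
time_s: 0.6
tool_pos: [0.2395, 0.3111, 0.4045]
tool_rot: [[-0.946, -0.323, -0.0], [-0.323, 0.946, -0.0], [0.0, -0.0, -1.0]]
contact_force: [1.1, 0.9, 1.1]
opening: 0.993
grip_force: 0.0
```

Run:
```python
from h import *
go([.442,-.137,.30],1.897)
```

```text
shift [-0.0471 -0.4895  0.1045] yaw 0.0023840922812752297 heading 1.899
```

Call:
send_rows --increments '[{"delta_pos": [-0.005, -0.05, 0], "yaw": 0, "hand": 0.085}, {"delta_pos": [-0.01, -0.1, 0.02], "yaw": 0, "hand": 0.085}, {"delta_pos": [-0.015, -0.148, 0.04], "yaw": 0, "hand": 0.085}, {"delta_pos": [-0.02, -0.196, 0.05], "yaw": 0, "hand": 0.085}, {"delta_pos": [-0.025, -0.244, 0.06], "yaw": 0, "hand": 0.085}]'

```text
time_s: 1.1
tool_pos: [0.3386, 0.092, 0.3452]
tool_rot: [[-0.948, -0.318, 0.0], [-0.318, 0.948, 0.0], [-0.0, -0.0, -1.0]]
contact_force: [1.7, 1.0, 0.7]
opening: 0.994
grip_force: 0.0
```

Call:
send_rows --increments '[{"delta_pos": [-0.005, -0.05, 0.01], "yaw": 0, "hand": 0.085}, {"delta_pos": [-0.01, -0.1, 0.02], "yaw": 0, "hand": 0.085}, {"delta_pos": [-0.015, -0.148, 0.03], "yaw": 0, "hand": 0.085}, {"delta_pos": [-0.02, -0.196, 0.04], "yaw": 0, "hand": 0.085}, {"delta_pos": [-0.022, -0.244, 0.044], "yaw": 0, "hand": 0.085}]'

```text
time_s: 1.6
tool_pos: [0.4371, -0.1326, 0.3007]
tool_rot: [[-0.948, -0.317, -0.001], [-0.317, 0.948, 0.001], [0.001, 0.001, -1.0]]
contact_force: [0.3, 1.1, 0.2]
opening: 0.997
grip_force: 0.0
```

Run:
```python
from h import *
P=arm.camera_params("wrist");im=arm.capture("wrist");cv2.imwrite("pics/w1.png",im)
np.savez("pics/w1.npz",K=P["intrinsics"],R=P["R"],t=P["t"])
go([.442,-.137,.30],1.897)
```

```text
shift [-0.0032 -0.0007  0.0006] yaw -0.005702787259680875 heading 1.891
```

View pics/w1.png

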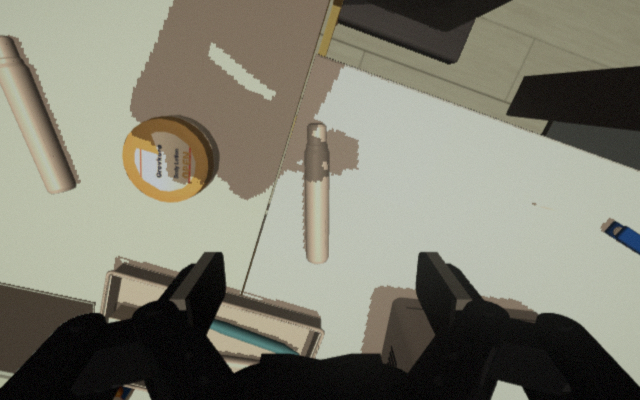

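The wrist view shows rod 1 from (317,122), the near and necked end, to (317,263). Rod 2 runs from (8,37) to (62,190), and the open fingers are at the bottom of the picture.

Run:
```python
from h import *
P=dict(np.load("pics/w1.npz"));P["intrinsics"]=P["K"]
for n,b,a in(("r1",(317,122),(317,263)),("r2",(8,37),(62,190))):
    A,B=ray("",a,.010,P),ray("",b,.010,P);d=B-A
    L=np.linalg.norm(d);print(n,A,B,"len",L,"ang",np.arctan2(d[1],d[0]))
    g=(A+B)/2+d/L*(.0585-.016)
    if n=="r1": go([*g[:2],.30],np.arctan2(d[1],d[0])+np.pi/2); print(g)
```

```text
r1 [ 0.50444843 -0.11172497  0.01      ] [ 0.38805805 -0.15031382  0.01      ] len 0.12262063200368241 ang -2.8214508561665865
shift [0.0333 0.0036 0.0006] yaw 0.00035908852221577803 heading 1.891
[ 0.40591263 -0.14439419  0.01      ]
r2 [ 0.50720547 -0.3327983   0.01      ] [ 0.40181415 -0.38138924  0.01      ] len 0.11605348104923667 ang -2.7095854695020796
```

Call:
send_rows --increments '[{"delta_pos": [0.033, 0.004, 0.03], "yaw": 0, "hand": 0.06}, {"delta_pos": [0.033, 0.004, 0.075], "yaw": 0, "hand": 0.06}, {"delta_pos": [0.033, 0.004, 0.11], "yaw": 0, "hand": 0.06}, {"delta_pos": [0.033, 0.004, 0.124], "yaw": 0, "hand": 0.06}, {"delta_pos": [0.033, 0.004, 0.124], "yaw": 0, "hand": 0.06}]'

```text
time_s: 2.15
tool_pos: [0.4037, -0.1369, 0.176]
tool_rot: [[-0.948, -0.317, -0.004], [-0.317, 0.948, 0.002], [0.003, 0.003, -1.0]]
contact_force: [-0.4, 0.3, -0.3]
opening: 0.701
grip_force: 0.0
```

Call:
send_rows --increments '[{"delta_pos": [0, 0, 0], "yaw": 0, "hand": 0.018}, {"delta_pos": [0, 0, 0], "yaw": 0, "hand": 0.018}, {"delta_pos": [0, 0, 0], "yaw": 0, "hand": 0.018}, {"delta_pos": [0, 0, 0], "yaw": 0, "hand": 0.018}, {"delta_pos": [0, 0, 0], "yaw": 0, "hand": 0.018}]'

```text
time_s: 2.65
tool_pos: [0.4047, -0.1373, 0.1789]
tool_rot: [[-0.948, -0.317, 0.002], [-0.317, 0.948, -0.001], [-0.002, -0.002, -1.0]]
contact_force: [-0.4, -0.8, 7.6]
opening: 0.219
grip_force: 42.6
```

Call:
send_rows --increments '[{"delta_pos": [0, 0, -0.02], "yaw": 0, "hand": 0.018}, {"delta_pos": [0, 0, -0.04], "yaw": 0, "hand": 0.018}, {"delta_pos": [0, 0, -0.07], "yaw": 0, "hand": 0.018}, {"delta_pos": [0, 0, -0.1], "yaw": 0, "hand": 0.018}, {"delta_pos": [0, 0, -0.1], "yaw": 0, "hand": 0.018}]'

```text
time_s: 3.15
tool_pos: [0.4048, -0.1373, 0.2815]
tool_rot: [[-0.948, -0.318, 0.006], [-0.318, 0.948, -0.003], [-0.005, -0.005, -1.0]]
contact_force: [0.3, -0.4, -1.0]
opening: 0.222
grip_force: 42.1
```

Run:
```python
from h import *
s=arm.state();print(s["tool_pos"],s["opening"],s["grip_force"],s["contact_force"])
w=arm.capture("wrist");t=arm.capture("scene")
u,v=proj("scene",s["tool_pos"]-[0,0,.16]).astype(int);print(u,v)
c=t[max(v-65,0):v+65,max(u-100,0):u+100]
cv2.imwrite("pics/g1.png",np.vstack([w[150:400],cv2.resize(c,(640,int(640*c.shape[0]/c.shape[1])))[:350]]))
```

```text
[ 0.40481448 -0.13728436  0.28149328] 0.22245977665360894 42.13811695575714 [ 0.34029206 -0.41148709 -1.02818033]
325 229
```

View pics/g1.png

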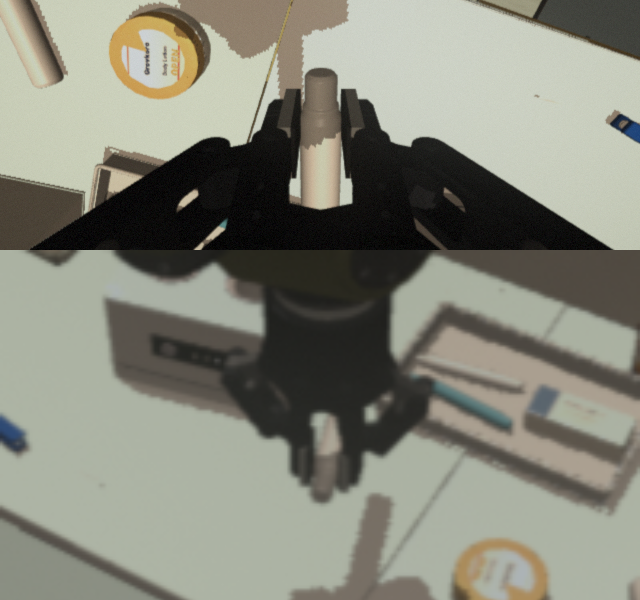

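The wrist and scene views show the rod held near its end (tip at (320,72)) and still level. I'll ease the grip in small steps so it can swing down.

Call:
send_rows --increments '[{"delta_pos": [0, 0, 0], "hand": 0.0195}, {"delta_pos": [0, 0, 0], "hand": 0.0195}]'

```text
schema error: expected keys delta_pos, yaw, hand
```

Run:
```python
from h import *
s=arm.state();print(s["opening"]*85.4,s["grip_force"],s["contact_force"],s["ft_torque"])
```

```text
18.691463033694635 42.13793098926544 [-0.06486465  1.30408162 -1.70113269] [ 0.00720578  0.09070348 -0.00812131]
```

Call:
send_rows --increments '[{"delta_pos": [0, 0, 0], "hand": 0.02}, {"delta_pos": [0, 0, 0], "hand": 0.02}]'

```text
schema error: expected keys delta_pos, yaw, hand
```

Run:
```python
from h import *
s=arm.state();print(s["opening"]*85.4,s["grip_force"],s["contact_force"],s["ft_torque"])
w=arm.capture("wrist");t=arm.capture("scene")
u,v=proj("scene",s["tool_pos"]-[0,0,.16]).astype(int)
c=t[max(v-65,0):v+65,max(u-100,0):u+100]
cv2.imwrite("pics/g2.png",np.vstack([w[150:400],cv2.resize(c,(640,int(640*c.shape[0]/c.shape[1])))[:350]]))
```

```text
18.691463033694635 42.13793098926544 [-0.06486465  1.30408162 -1.70113269] [ 0.00720578  0.09070348 -0.00812131]
```

Call:
send_rows --increments '[{"delta_pos": [0, 0, 0], "yaw": 0, "hand": 0.0195}, {"delta_pos": [0, 0, 0], "yaw": 0, "hand": 0.0195}]'

```text
time_s: 3.55
tool_pos: [0.4042, -0.1371, 0.277]
tool_rot: [[-0.948, -0.317, -0.001], [-0.317, 0.948, 0.001], [0.001, 0.001, -1.0]]
contact_force: [0.5, 0.5, -1.1]
opening: 0.229
grip_force: 16.4
```

Call:
send_rows --increments '[{"delta_pos": [0, 0, 0], "yaw": 0, "hand": 0.02}, {"delta_pos": [0, 0, 0], "yaw": 0, "hand": 0.02}]'

```text
time_s: 3.75
tool_pos: [0.4043, -0.1372, 0.2776]
tool_rot: [[-0.948, -0.317, -0.0], [-0.317, 0.948, 0.0], [0.0, 0.0, -1.0]]
contact_force: [0.5, -0.2, -0.4]
opening: 0.232
grip_force: 0.0
```

Run:
```python
from h import *
s=arm.state();print(s["opening"]*85.4,s["grip_force"],s["contact_force"],s["ft_torque"])
w=arm.capture("wrist")
a,b=cv2.imread("pics/g1.png")[:250],w[150:400]
print(np.abs(a.astype(int)-b).mean(), [np.abs(a.astype(int)-b)[r:r+30,290:350].mean().round(1) for r in range(60,210,30)])
```

```text
19.796247428458752 0.0 [ 0.46639936 -0.19535273 -0.43062029] [ 0.00820304 -0.02741166 -0.00859396]
11.439279166666667 [np.float64(48.7), np.float64(51.6), np.float64(48.3), np.float64(31.1), np.float64(23.4)]
```

Run:
```python
from h import *
s=arm.state()
P=arm.camera_params("wrist");w=arm.capture("wrist");t=arm.capture("scene")
np.savez("pics/w2.npz",K=P["intrinsics"],R=P["R"],t=P["t"])
u,v=proj("scene",s["tool_pos"]-[0,0,.16]).astype(int)
c=t[max(v-65,0):v+65,max(u-100,0):u+100]
cv2.imwrite("pics/g2.png",np.vstack([w[150:400],cv2.resize(c,(640,int(640*c.shape[0]/c.shape[1])))[:350]]))
cv2.imwrite("pics/g2w.png",w)
```

```text
(no output)
```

View pics/g2.png

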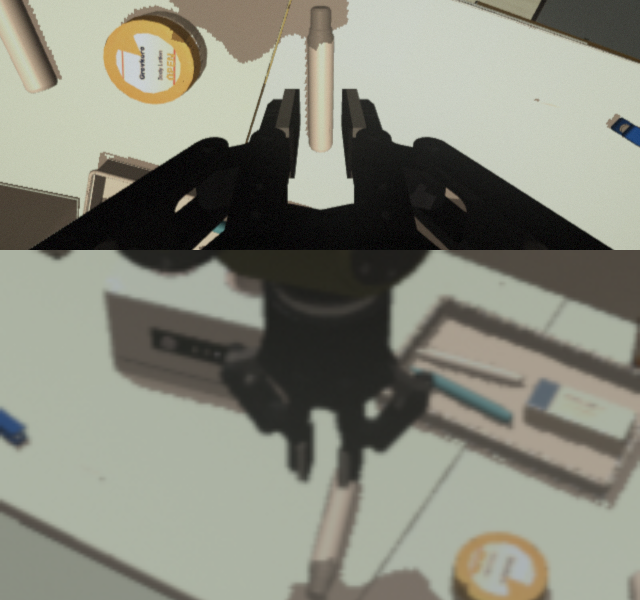

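The rod slipped out once the grip force reached zero. It now lies flat about 15 mm nearer me, with ends at wrist pixels (319,157) and (320,301). I'll regrip near the same end and raise it in an arc with the free end on the table.

Run:
```python
from h import *
P=dict(np.load("pics/w2.npz"));P["intrinsics"]=P["K"]
A,B=ray("",(320,301),.010,P),ray("",(319,157),.010,P);d=B-A
L=np.linalg.norm(d);print(A,B,"len",L,"ang",np.arctan2(d[1],d[0]))
g=(A+B)/2+d/L*(.0585-.016);print(g)
go([*g[:2],.178],np.arctan2(d[1],d[0])+np.pi/2)
```

```text
[ 0.49302212 -0.10658251  0.01      ] [ 0.37711379 -0.1461671   0.01      ] len 0.12248134576303762 ang -2.812495552584508
[ 0.39484874 -0.14011032  0.01      ]
shift [0.0099 0.0002 0.0997] yaw -0.006097187146567151 heading 1.894
```

Call:
send_rows --increments '[{"delta_pos": [0.01, 0, 0.03], "yaw": 0, "hand": 0.05}, {"delta_pos": [0.01, 0, 0.07], "yaw": 0, "hand": 0.05}, {"delta_pos": [0.01, 0, 0.097], "yaw": 0, "hand": 0.05}, {"delta_pos": [0.01, 0, 0.097], "yaw": 0, "hand": 0.018}, {"delta_pos": [0.01, 0, 0.097], "yaw": 0, "hand": 0.018}]'

```text
time_s: 4.4
tool_pos: [0.3951, -0.1404, 0.1813]
tool_rot: [[-0.948, -0.317, -0.0], [-0.317, 0.948, 0.0], [0.0, 0.0, -1.0]]
contact_force: [0.1, -0.1, -0.0]
opening: 0.254
grip_force: 0.0
```

Call:
send_rows --increments '[{"delta_pos": [0, 0, 0], "yaw": 0, "hand": 0.018}, {"delta_pos": [0, 0, 0], "yaw": 0, "hand": 0.0193}, {"delta_pos": [0, 0, 0], "yaw": 0, "hand": 0.0195}]'

```text
time_s: 4.7
tool_pos: [0.395, -0.1404, 0.1816]
tool_rot: [[-0.948, -0.317, 0.001], [-0.317, 0.948, -0.001], [-0.001, -0.001, -1.0]]
contact_force: [0.8, 0.8, -1.1]
opening: 0.228
grip_force: 15.1
```

Call:
send_rows --increments '[{"delta_pos": [0, 0, -0.008], "yaw": 0, "hand": 0.0195}, {"delta_pos": [-0.001, 0, -0.016], "yaw": 0, "hand": 0.0195}, {"delta_pos": [-0.003, 0, -0.024], "yaw": 0, "hand": 0.0196}, {"delta_pos": [-0.005, 0, -0.032], "yaw": 0, "hand": 0.0196}, {"delta_pos": [-0.008, 0, -0.04], "yaw": 0, "hand": 0.0196}]'

```text
time_s: 5.2
tool_pos: [0.4026, -0.1377, 0.2216]
tool_rot: [[-0.948, -0.317, 0.0], [-0.317, 0.948, -0.0], [-0.0, -0.0, -1.0]]
contact_force: [0.3, 0.3, -2.0]
opening: 0.226
grip_force: 12.0
```

```bash
cat >> h.py <<'E'
def look(fn):
    s=arm.state();w=arm.capture("wrist");t=arm.capture("scene")
    print(s["time_s"],s["tool_pos"],s["opening"]*85.4,s["grip_force"],s["contact_force"])
    u,v=proj("scene",s["tool_pos"]-[0,0,.16]).astype(int)
    c=t[max(v-40,0):v+60,max(u-80,0):u+80]
    cv2.imwrite("pics/"+fn+".png",np.hstack([cv2.resize(w[100:400,200:440],(400,500)),cv2.resize(c,None,fx=5,fy=5)[:500,200:600]]))
    cv2.imwrite("pics/"+fn+"_w.png",w)
    g=w[200:340:5,316:325].mean(1).round().astype(int)   # profile along the rod
    print([(200+5*i,int(q[2]-q[0]),int(q[2])) for i,q in enumerate(g)])
E
python3 -c "
from h import *
look('g3')"
```

```text
5.2 [ 0.40259522 -0.13770395  0.22163413] 19.263073678105396 12.022635340690613 [ 0.33439545  0.31605459 -2.04101442]
[(200, 38, 159), (205, 38, 161), (210, 36, 158), (215, 20, 83), (220, 20, 85), (225, 32, 133), (230, 34, 140), (235, 34, 140), (240, 34, 139), (245, 33, 139), (250, 35, 139), (255, 32, 130), (260, 34, 139), (265, 34, 150), (270, 35, 150), (275, 34, 136), (280, 34, 137), (285, 34, 137), (290, 30, 205), (295, 30, 212), (300, 31, 213), (305, 31, 212), (310, 30, 211), (315, 31, 213), (320, 31, 211), (325, 31, 212), (330, 31, 211), (335, 31, 212)]
```

View pics/g3.png

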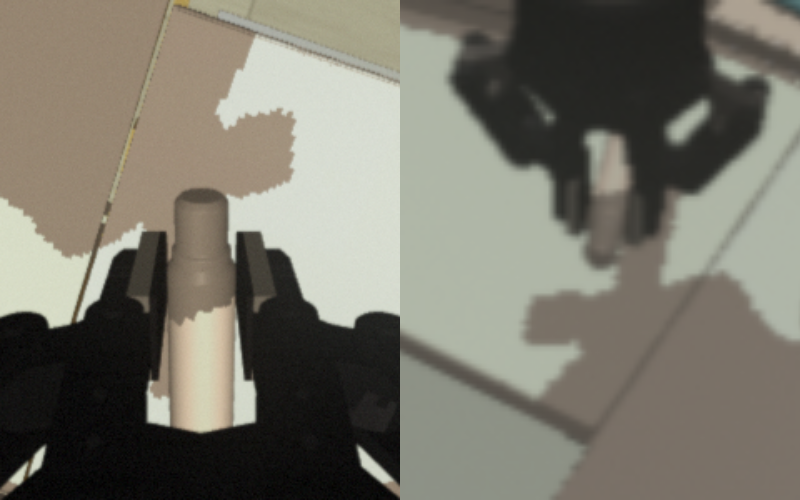

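The rod's top end face is now visible at (320,218), so the rod is tilting with its free end on the table. I continue the arc.

Call:
send_rows --increments '[{"delta_pos": [-0.005, 0, -0.009], "yaw": 0, "hand": 0.0196}, {"delta_pos": [-0.01, 0, -0.018], "yaw": 0, "hand": 0.0196}, {"delta_pos": [-0.017, 0, -0.026], "yaw": 0, "hand": 0.0196}, {"delta_pos": [-0.024, 0, -0.034], "yaw": 0, "hand": 0.0196}, {"delta_pos": [-0.024, 0, -0.034], "yaw": 0, "hand": 0.0196}]'

```text
time_s: 5.8
tool_pos: [0.4261, -0.1299, 0.2559]
tool_rot: [[-0.948, -0.318, 0.002], [-0.318, 0.948, -0.001], [-0.002, -0.001, -1.0]]
contact_force: [0.5, 0.5, -1.1]
opening: 0.231
grip_force: 12.0
```

```bash
python3 -c "
from h import *
look('g4')"
```

```text
5.8 [ 0.42610812 -0.12994301  0.25589866] 19.721801027257683 12.039134502410889 [ 0.47336551  0.46129863 -1.14852684]
[(200, 10, 199), (205, 7, 203), (210, 8, 204), (215, 17, 78), (220, 19, 82), (225, 31, 126), (230, 31, 133), (235, 31, 133), (240, 32, 131), (245, 32, 132), (250, 32, 131), (255, 30, 123), (260, 32, 131), (265, 32, 142), (270, 33, 139), (275, 32, 130), (280, 31, 128), (285, 31, 129), (290, 31, 201), (295, 30, 202), (300, 30, 202), (305, 30, 202), (310, 30, 202), (315, 31, 202), (320, 31, 203), (325, 31, 201), (330, 31, 201), (335, 32, 202)]
```

View pics/g4.png

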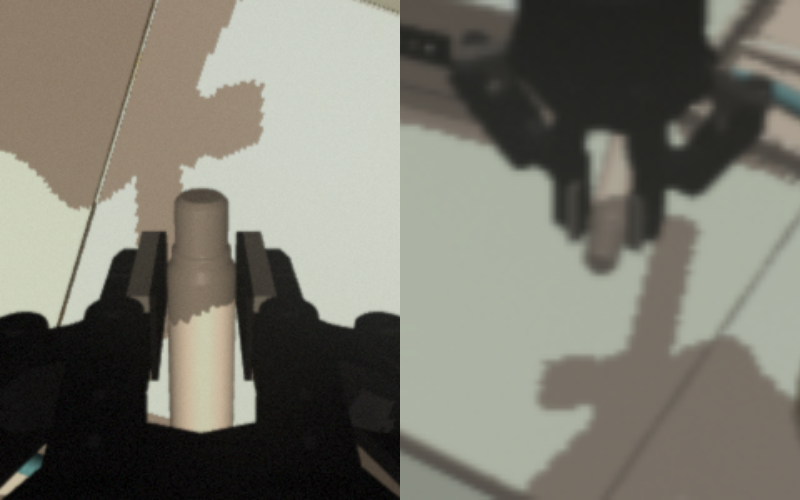

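The rod hasn't turned in the pads, so the line contact holds it too well. I'll regrip with only the last few mm in the pads, where torsional hold is much smaller. First I check where the end sits.

Run:
```python
from h import *
s=arm.state();z=s["tool_pos"][2]-.1815+.01
for r in(213,218):print(r,[ (s["tool_rot"].T@(ray("wrist",(320,r),z+k)-s["tool_pos"])).round(4) for k in(0,.01)])
```

```text
213 [array([0.0206, 0.0008, 0.1715]), array([0.0243, 0.0008, 0.1615])]
218 [array([0.0181, 0.0008, 0.1715]), array([0.022 , 0.0008, 0.1615])]
```

Call:
send_rows --increments '[{"delta_pos": [0, 0, 0.035], "yaw": 0, "hand": 0.0193}, {"delta_pos": [0, 0, 0.06], "yaw": 0, "hand": 0.0193}, {"delta_pos": [0, 0, 0.072], "yaw": 0, "hand": 0.0193}, {"delta_pos": [0, 0, 0.0745], "yaw": 0, "hand": 0.0193}, {"delta_pos": [0, 0, 0.0745], "yaw": 0, "hand": 0.03}]'

```text
time_s: 6.4
tool_pos: [0.4251, -0.1302, 0.1801]
tool_rot: [[-0.948, -0.317, -0.001], [-0.317, 0.948, 0.0], [0.001, 0.0, -1.0]]
contact_force: [0.9, -1.3, 0.5]
opening: 0.349
grip_force: 0.0
```

Call:
send_rows --increments '[{"delta_pos": [0.011, 0, -0.001], "yaw": 0, "hand": 0.03}, {"delta_pos": [0.022, 0, -0.001], "yaw": 0, "hand": 0.03}, {"delta_pos": [0.022, 0, -0.001], "yaw": 0, "hand": 0.0193}, {"delta_pos": [0.022, 0, -0.001], "yaw": 0, "hand": 0.0193}, {"delta_pos": [0.022, 0, -0.001], "yaw": 0, "hand": 0.0193}]'

```text
time_s: 6.9
tool_pos: [0.4044, -0.1372, 0.1814]
tool_rot: [[-0.948, -0.317, 0.0], [-0.317, 0.948, -0.0], [-0.0, -0.0, -1.0]]
contact_force: [-0.1, -0.2, 0.4]
opening: 0.227
grip_force: 11.7
```

Call:
send_rows --increments '[{"delta_pos": [0, 0, -0.01], "yaw": 0, "hand": 0.0195}, {"delta_pos": [0, 0, -0.02], "yaw": 0, "hand": 0.0195}, {"delta_pos": [-0.002, 0, -0.03], "yaw": 0, "hand": 0.0195}, {"delta_pos": [-0.004, 0, -0.04], "yaw": 0, "hand": 0.0195}, {"delta_pos": [-0.006, 0, -0.045], "yaw": 0, "hand": 0.0195}]'

```text
time_s: 7.4
tool_pos: [0.4104, -0.1352, 0.2276]
tool_rot: [[-0.948, -0.317, 0.002], [-0.317, 0.948, -0.001], [-0.001, -0.001, -1.0]]
contact_force: [-0.3, -0.7, -0.2]
opening: 0.232
grip_force: 11.5
```

```bash
python3 -c "
from h import *
look('g5')
a=cv2.imread('pics/g5_w.png')
print([(r,[int(x) for x in a[r-1:r+2,318:323].mean((0,1))]) for r in range(212,296,4)])"
```

```text
7.4 [ 0.41035697 -0.1352216   0.22761967] 19.81083710559571 11.510471105575562 [-0.2822332  -0.74789292 -0.16949803]
[(200, 36, 156), (205, 36, 155), (210, 37, 155), (215, 37, 156), (220, 12, 198), (225, 7, 209), (230, 7, 209), (235, 7, 209), (240, 13, 197), (245, 11, 199), (250, 15, 194), (255, 19, 154), (260, 19, 83), (265, 19, 83), (270, 31, 129), (275, 31, 131), (280, 31, 132), (285, 32, 187), (290, 33, 208), (295, 35, 209), (300, 36, 202), (305, 32, 208), (310, 24, 209), (315, 34, 208), (320, 33, 207), (325, 34, 208), (330, 34, 207), (335, 34, 208)]
[(212, [120, 140, 156]), (216, [118, 138, 154]), (220, [170, 185, 188]), (224, [201, 213, 209]), (228, [202, 213, 209]), (232, [202, 213, 209]), (236, [202, 213, 208]), (240, [197, 209, 205]), (244, [199, 211, 206]), (248, [185, 198, 197]), (252, [199, 212, 207]), (256, [90, 101, 107]), (260, [63, 73, 82]), (264, [63, 73, 81]), (268, [78, 91, 102]), (272, [104, 122, 136]), (276, [99, 118, 132]), (280, [99, 117, 131]), (284, [142, 165, 173]), (288, [174, 202, 207]), (292, [175, 202, 207])]
```

```bash
cat > tilt.py <<'E'
from h import *
def pred(zg,xg,r,Rad=.008):
    """wrist rows of lower/upper rim of the near end face for tilts; grip axis at tool (xg,0,zg), end r from it"""
    s=arm.state();R=s["tool_rot"]
    for th in np.radians([0,15,25,35,50,70,90]):
        a=np.array([np.cos(th),0,-np.sin(th)]);n=np.array([np.sin(th),0,np.cos(th)])  # n = 'under' side
        c=np.array([xg,0,zg])+a*r
        print(int(np.degrees(th).round()),[proj("wrist",s["tool_pos"]+R@(c+k*Rad*n))[1].round(1) for k in(1,-1)])
if __name__=="__main__":
    print("g4 grip");pred(.1715,0,.020)
    print("g5 grip");pred(.1715,-.006,.004)
E
python3 tilt.py
```

```text
g4 grip
0 [np.float64(208.4), np.float64(220.6)]
15 [np.float64(209.5), np.float64(230.9)]
25 [np.float64(212.0), np.float64(239.1)]
35 [np.float64(216.1), np.float64(248.0)]
50 [np.float64(224.7), np.float64(261.8)]
70 [np.float64(240.3), np.float64(278.9)]
90 [np.float64(258.5), np.float64(292.1)]
g5 grip
0 [np.float64(249.6), np.float64(265.5)]
15 [np.float64(247.3), np.float64(270.7)]
25 [np.float64(246.3), np.float64(273.9)]
35 [np.float64(245.9), np.float64(276.8)]
50 [np.float64(246.4), np.float64(280.3)]
70 [np.float64(248.9), np.float64(283.2)]
90 [np.float64(253.5), np.float64(283.7)]
```

Call:
send_rows --increments '[{"delta_pos": [0, 0, 0.01], "yaw": 0, "hand": 0.0197}, {"delta_pos": [0, 0, 0.01], "yaw": 0, "hand": 0.0197}, {"delta_pos": [0, 0, 0.01], "yaw": 0, "hand": 0.0197}]'

```text
time_s: 7.8
tool_pos: [0.4098, -0.1352, 0.2155]
tool_rot: [[-0.948, -0.317, -0.002], [-0.317, 0.948, 0.001], [0.001, 0.001, -1.0]]
contact_force: [-1.5, 1.0, -0.3]
opening: 0.228
grip_force: 6.8
```

```bash
cat >> h.py <<'E'
def prof():
    s=arm.state();w=arm.capture("wrist");g=w[230:300:3,316:325].mean(1).round().astype(int)
    print(s["grip_force"],[(230+3*i,int(q[2])) for i,q in enumerate(g)])
E
python3 -c "
from h import *
prof()"
```

```text
6.774632558226585 [(230, 192), (233, 207), (236, 195), (239, 184), (242, 177), (245, 171), (248, 172), (251, 136), (254, 98), (257, 97), (260, 98), (263, 100), (266, 101), (269, 120), (272, 149), (275, 133), (278, 128), (281, 178), (284, 211), (287, 211), (290, 211), (293, 211), (296, 211), (299, 211)]
```

Call:
send_rows --increments '[{"delta_pos": [0, 0, 0], "yaw": 0, "hand": 0.0198}, {"delta_pos": [0, 0, 0], "yaw": 0, "hand": 0.0198}, {"delta_pos": [0, 0, 0], "yaw": 0, "hand": 0.0198}]'

```text
time_s: 8.15
tool_pos: [0.41, -0.1352, 0.2163]
tool_rot: [[-0.948, -0.317, 0.0], [-0.317, 0.948, -0.0], [-0.0, -0.0, -1.0]]
contact_force: [0.1, 0.5, -1.0]
opening: 0.237
grip_force: 4.5
```

```bash
python3 -c "
from h import *
prof()"
```

```text
4.484493657946587 [(230, 201), (233, 201), (236, 191), (239, 176), (242, 184), (245, 171), (248, 159), (251, 133), (254, 99), (257, 98), (260, 100), (263, 100), (266, 100), (269, 118), (272, 150), (275, 134), (278, 125), (281, 151), (284, 209), (287, 210), (290, 210), (293, 209), (296, 211), (299, 211)]
```

Call:
send_rows --increments '[{"delta_pos": [0, 0, 0], "yaw": 0, "hand": 0.0199}, {"delta_pos": [0, 0, 0], "yaw": 0, "hand": 0.0199}, {"delta_pos": [0, 0, 0], "yaw": 0, "hand": 0.0199}]'

```text
time_s: 8.5
tool_pos: [0.41, -0.1352, 0.2163]
tool_rot: [[-0.948, -0.317, 0.0], [-0.317, 0.948, -0.0], [-0.0, -0.0, -1.0]]
contact_force: [0.4, -0.8, -0.9]
opening: 0.235
grip_force: 2.2
```

```bash
python3 -c "
from h import *
prof()"
```

```text
2.2125450521707535 [(230, 200), (233, 201), (236, 190), (239, 177), (242, 185), (245, 171), (248, 160), (251, 132), (254, 98), (257, 99), (260, 99), (263, 100), (266, 100), (269, 119), (272, 149), (275, 134), (278, 125), (281, 150), (284, 210), (287, 209), (290, 211), (293, 210), (296, 211), (299, 209)]
```

The end-face band widened to rows 252–271, so the rod pivoted to about 18° with its tip resting on the table. I continue the arc with this light grip.

Call:
send_rows --increments '[{"delta_pos": [-0.003, 0, -0.007], "yaw": 0, "hand": 0.0198}, {"delta_pos": [-0.006, 0, -0.014], "yaw": 0, "hand": 0.0198}, {"delta_pos": [-0.009, 0, -0.021], "yaw": 0, "hand": 0.0198}, {"delta_pos": [-0.013, 0, -0.027], "yaw": 0, "hand": 0.0198}, {"delta_pos": [-0.016, 0, -0.032], "yaw": 0, "hand": 0.0198}]'

```text
time_s: 9.05
tool_pos: [0.4256, -0.13, 0.249]
tool_rot: [[-0.948, -0.318, 0.001], [-0.318, 0.948, -0.0], [-0.001, -0.0, -1.0]]
contact_force: [0.1, 0.8, -1.4]
opening: 0.228
grip_force: 3.2
```

```bash
python3 -c "
from h import *
prof()"
```

```text
3.218158073723316 [(230, 198), (233, 192), (236, 190), (239, 187), (242, 181), (245, 183), (248, 106), (251, 114), (254, 113), (257, 113), (260, 114), (263, 114), (266, 115), (269, 115), (272, 137), (275, 128), (278, 109), (281, 177), (284, 183), (287, 201), (290, 186), (293, 202), (296, 192), (299, 183)]
```

Call:
send_rows --increments '[{"delta_pos": [-0.004, 0, -0.004], "yaw": 0, "hand": 0.0198}, {"delta_pos": [-0.008, 0, -0.008], "yaw": 0, "hand": 0.0199}, {"delta_pos": [-0.012, 0, -0.012], "yaw": 0, "hand": 0.0199}, {"delta_pos": [-0.016, 0, -0.015], "yaw": 0, "hand": 0.0199}, {"delta_pos": [-0.02, 0, -0.017], "yaw": 0, "hand": 0.0199}]'

```text
time_s: 9.6
tool_pos: [0.4444, -0.1237, 0.2656]
tool_rot: [[-0.948, -0.318, 0.0], [-0.318, 0.948, -0.0], [0.0, -0.0, -1.0]]
contact_force: [-1.6, -0.1, 2.5]
opening: 0.229
grip_force: 2.5
```

```bash
python3 -c "
from h import *
prof()"
```

```text
2.4527766555547714 [(230, 183), (233, 176), (236, 177), (239, 171), (242, 166), (245, 145), (248, 99), (251, 120), (254, 121), (257, 121), (260, 121), (263, 121), (266, 124), (269, 123), (272, 127), (275, 121), (278, 122), (281, 184), (284, 185), (287, 180), (290, 153), (293, 152), (296, 152), (299, 165)]
```

Call:
send_rows --increments '[{"delta_pos": [-0.005, 0, -0.004], "yaw": 0, "hand": 0.0199}, {"delta_pos": [-0.01, 0, -0.008], "yaw": 0, "hand": 0.0199}, {"delta_pos": [-0.016, 0, -0.011], "yaw": 0, "hand": 0.0199}, {"delta_pos": [-0.022, 0, -0.0145], "yaw": 0, "hand": 0.0199}, {"delta_pos": [-0.027, 0, -0.017], "yaw": 0, "hand": 0.0199}]'

```text
time_s: 10.15
tool_pos: [0.4703, -0.115, 0.2825]
tool_rot: [[-0.948, -0.318, 0.0], [-0.318, 0.948, -0.0], [-0.0, -0.0, -1.0]]
contact_force: [0.7, 0.2, -1.7]
opening: 0.235
grip_force: 2.1
```

```bash
python3 -c "
from h import *
prof()"
```

```text
2.0984794199466705 [(230, 67), (233, 66), (236, 85), (239, 83), (242, 69), (245, 81), (248, 109), (251, 155), (254, 156), (257, 155), (260, 152), (263, 152), (266, 150), (269, 150), (272, 149), (275, 122), (278, 204), (281, 204), (284, 204), (287, 204), (290, 205), (293, 204), (296, 205), (299, 204)]
```

Call:
send_rows --increments '[{"delta_pos": [-0.006, 0, -0.002], "yaw": 0, "hand": 0.0199}, {"delta_pos": [-0.013, 0, -0.0045], "yaw": 0, "hand": 0.0199}, {"delta_pos": [-0.02, 0, -0.006], "yaw": 0, "hand": 0.0199}, {"delta_pos": [-0.027, 0, -0.0075], "yaw": 0, "hand": 0.0199}, {"delta_pos": [-0.034, 0, -0.0085], "yaw": 0, "hand": 0.0199}]'

```text
time_s: 10.7
tool_pos: [0.5026, -0.1042, 0.2908]
tool_rot: [[-0.948, -0.317, 0.0], [-0.317, 0.948, -0.0], [-0.0, -0.0, -1.0]]
contact_force: [0.3, -0.4, -1.6]
opening: 0.231
grip_force: 2.0
```

```bash
python3 -c "
from h import *
look('g6')"
```

```text
10.7 [ 0.5025645  -0.10423394  0.29082781] 19.736800386284465 2.033679373562336 [ 0.31745783 -0.3704762  -1.58078347]
[(200, 35, 157), (205, 17, 78), (210, 17, 78), (215, 16, 77), (220, 16, 77), (225, 17, 77), (230, 20, 94), (235, 21, 92), (240, 17, 73), (245, 21, 91), (250, 32, 142), (255, 35, 148), (260, 35, 147), (265, 35, 146), (270, 34, 145), (275, 15, 172), (280, 13, 211), (285, 13, 211), (290, 12, 211), (295, 13, 212), (300, 13, 211), (305, 13, 211), (310, 14, 210), (315, 14, 212), (320, 14, 211), (325, 14, 212), (330, 14, 211), (335, 14, 211)]
```

View pics/g6.png

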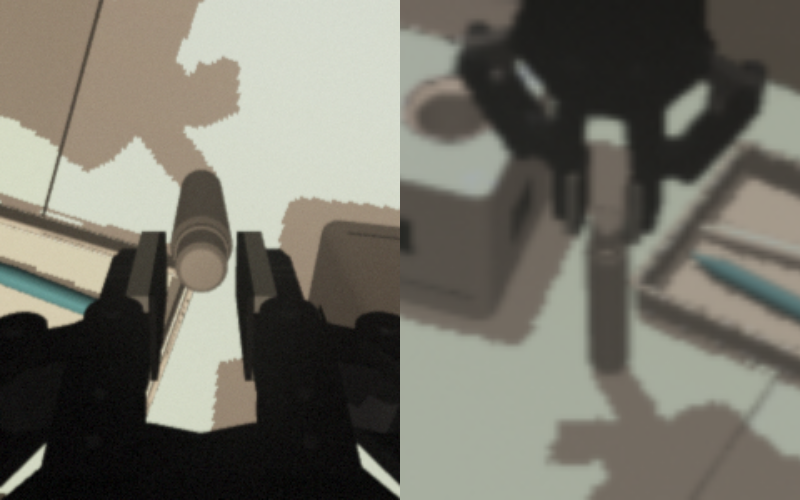

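The rod is nearly upright: its end cap is at rows 248–275 between the pads, and its foot stands on the table at about row 202. I work out the remaining tilt.

Run:
```python
from h import *
s=arm.state();R=s["tool_rot"];T=s["tool_pos"]
# cap rows 248..275 at height z=.117-ish -> centre ; foot extreme row 202 at z~0
for zt in(.110,.114,.118):
    c=[(R.T@(ray("wrist",(320,r),zt)-T))[0].round(4) for r in(249,275)];print("cap",zt,c)
print("foot outer edge x", (R.T@(ray("wrist",(320,202),0)-T))[0])
```

```text
cap 0.11 [np.float64(-0.0023), np.float64(-0.0172)]
cap 0.114 [np.float64(-0.0003), np.float64(-0.0148)]
cap 0.118 [np.float64(0.0017), np.float64(-0.0124)]
foot outer edge x -0.013749293458609969
```

Call:
send_rows --increments '[{"delta_pos": [-0.004, 0, -0.0005], "yaw": 0, "hand": 0.0199}, {"delta_pos": [-0.008, 0, -0.001], "yaw": 0, "hand": 0.0199}, {"delta_pos": [-0.012, 0, -0.001], "yaw": 0, "hand": 0.0199}, {"delta_pos": [-0.016, 0, -0.001], "yaw": 0, "hand": 0.0199}, {"delta_pos": [-0.016, 0, 0.002], "yaw": 0, "hand": 0.0199}]'

```text
time_s: 11.3
tool_pos: [0.5176, -0.0993, 0.2889]
tool_rot: [[-0.948, -0.318, 0.001], [-0.318, 0.948, -0.0], [-0.001, -0.0, -1.0]]
contact_force: [0.1, 0.0, -1.2]
opening: 0.238
grip_force: 2.0
```

Call:
send_rows --increments '[{"delta_pos": [0, 0, 0.003], "yaw": 0, "hand": 0.0199}, {"delta_pos": [0, 0, 0.006], "yaw": 0, "hand": 0.0199}, {"delta_pos": [0, 0, 0.009], "yaw": 0, "hand": 0.0199}, {"delta_pos": [0, 0, 0.009], "yaw": 0, "hand": 0.018}, {"delta_pos": [0, 0, 0.009], "yaw": 0, "hand": 0.018}]'

```text
time_s: 11.8
tool_pos: [0.5172, -0.0994, 0.2799]
tool_rot: [[-0.948, -0.317, 0.001], [-0.317, 0.948, -0.0], [-0.001, -0.0, -1.0]]
contact_force: [-1.2, 0.2, 4.9]
opening: 0.223
grip_force: 38.5
```

```bash
cat >> h.py <<'E'
def up():
    s=arm.state();w=arm.capture("wrist");R=s["tool_rot"];T=s["tool_pos"]
    g=w[150:300,317:324].astype(float).mean(1).mean(1);d=np.abs(np.diff(cv2.GaussianBlur(g[:,None],(1,3),0).ravel()))
    print(s["time_s"],T.round(4),s["opening"]*85.4,s["grip_force"],s["contact_force"].round(1),"edges",[(150+i,int(d[i])) for i in range(1,148) if d[i]>8 and d[i]>=d[i-1] and d[i]>=d[i+1]])
    return w,R,T
E
python3 -c "
from h import *
w,R,T=up()
for r in range(195,290,1): pass
print([(r,int(w[r,320].mean())) for r in range(180,292,4)])
cv2.imwrite('pics/g7.png',w)
for z,rs in((.117,(250,255,260,265,270,275,280)),(0,(195,200,205,210,215,220))): print(z,[(r,(R.T@(ray('wrist',(320,r),z)-T))[0].round(4)) for r in rs])
"
```

```text
11.8 [ 0.5172 -0.0994  0.2799] 19.035514698515687 38.45166206359863 [-1.2  0.2  4.9] edges [(181, 24), (192, 15), (200, 23), (238, 10), (241, 10), (249, 10), (253, 10), (280, 35)]
[(180, 146), (184, 215), (188, 212), (192, 197), (196, 138), (200, 130), (204, 71), (208, 69), (212, 70), (216, 68), (220, 68), (224, 68), (228, 68), (232, 76), (236, 84), (240, 100), (244, 65), (248, 68), (252, 100), (256, 133), (260, 136), (264, 130), (268, 127), (272, 130), (276, 132), (280, 137), (284, 211), (288, 212)]
0.117 [(250, np.float64(0.0061)), (255, np.float64(0.0037)), (260, np.float64(0.0011)), (265, np.float64(-0.0014)), (270, np.float64(-0.004)), (275, np.float64(-0.0065)), (280, np.float64(-0.0092))]
0 [(195, np.float64(-0.0043)), (200, np.float64(-0.0085)), (205, np.float64(-0.0127)), (210, np.float64(-0.017)), (215, np.float64(-0.0213)), (220, np.float64(-0.0256))]
```

Run:
```python
from h import *
for n,f,pts in(("top","t",((258,194),(285,187))),("scene","s",((279,169),(306,174)))):
    im=cv2.imread(f"pics/{f}.png")
    for u,v in pts:
        g=cv2.resize(im[v-14:v+15,u-14:u+15],None,fx=4,fy=4,interpolation=cv2.INTER_CUBIC).astype(int)
        V=cv2.cvtColor(g.clip(0,255).astype(np.uint8),cv2.COLOR_BGR2GRAY);sat=g.max(2)-g.min(2)
        for nm,m in(("dark",V<V.max()*.6),("collar",(V<V.max()*.88))):
            N,l,st,c=cv2.connectedComponentsWithStats(m.astype(np.uint8))
            k=l[50:66,50:66];k=np.bincount(k[k>0]).argmax() if (k>0).any() else 1
            x,y,w,h=st[k][:4];cx,cy=(x+w/2-.5)/4+u-14,(y+h/2-.5)/4+v-14
            print(n,nm,(round(cx,1),round(cy,1)),"size",w/4,h/4,ray(n,(cx,cy),.086).round(4))
```

```text
top dark (np.float64(257.8), np.float64(194.4)) size 13.75 13.5 [0.5473 0.0796 0.086 ]
top collar (np.float64(257.8), np.float64(194.0)) size 20.75 20.25 [0.5482 0.0796 0.086 ]
top dark (np.float64(285.0), np.float64(187.8)) size 13.75 13.25 [0.5607 0.0136 0.086 ]
top collar (np.float64(285.0), np.float64(187.0)) size 20.75 20.25 [0.5625 0.0135 0.086 ]
scene dark (np.float64(279.2), np.float64(169.1)) size 13.75 8.5 [0.5434 0.0747 0.086 ]
scene collar (np.float64(279.1), np.float64(167.9)) size 20.5 14.0 [0.547  0.0775 0.086 ]
scene dark (np.float64(305.1), np.float64(175.5)) size 14.0 9.25 [0.5561 0.0079 0.086 ]
scene collar (np.float64(305.1), np.float64(173.8)) size 20.0 14.75 [0.5614 0.0112 0.086 ]
```

Call:
send_rows --increments '[{"delta_pos": [0, 0, -0.02], "yaw": 0, "hand": 0.018}, {"delta_pos": [0, 0, -0.05], "yaw": 0, "hand": 0.018}, {"delta_pos": [0, 0, -0.085], "yaw": 0, "hand": 0.018}, {"delta_pos": [0, 0, -0.115], "yaw": 0, "hand": 0.018}, {"delta_pos": [0, 0, -0.125], "yaw": 0, "hand": 0.018}]'

```text
time_s: 12.35
tool_pos: [0.5171, -0.0994, 0.4072]
tool_rot: [[-0.948, -0.317, 0.003], [-0.317, 0.948, -0.001], [-0.003, -0.002, -1.0]]
contact_force: [0.2, 0.7, -1.6]
opening: 0.218
grip_force: 38.1
```

Call:
send_rows --increments '[{"delta_pos": [-0.014, 0.03, 0], "yaw": 0, "hand": 0.018}, {"delta_pos": [-0.03, 0.07, 0], "yaw": 0, "hand": 0.018}, {"delta_pos": [-0.05, 0.11, 0], "yaw": 0, "hand": 0.018}, {"delta_pos": [-0.065, 0.145, 0], "yaw": 0, "hand": 0.018}, {"delta_pos": [-0.071, 0.159, 0], "yaw": 0, "hand": 0.018}]'

```text
time_s: 12.85
tool_pos: [0.5339, 0.0767, 0.4032]
tool_rot: [[-0.948, -0.32, -0.002], [-0.32, 0.948, 0.0], [0.002, 0.001, -1.0]]
contact_force: [-0.2, -0.3, -1.6]
opening: 0.222
grip_force: 38.2
```

Call:
send_rows --increments '[{"delta_pos": [0, 0, 0], "yaw": 0, "hand": 0.018}, {"delta_pos": [0, 0, 0], "yaw": 0, "hand": 0.018}]'

```text
time_s: 13.05
tool_pos: [0.534, 0.0734, 0.4039]
tool_rot: [[-0.948, -0.318, -0.001], [-0.318, 0.948, -0.0], [0.001, 0.0, -1.0]]
contact_force: [-0.1, -0.1, -0.2]
opening: 0.214
grip_force: 38.2
```

```bash
python3 -c "
from h import *
w,R,T=up()
go([.5339,.0740,.385])
t=arm.capture('scene');cv2.imwrite('pics/sc2.png',t)
for z in (.11,.23): print(proj('scene',[.5476,.0786,z]))
print([(r,int(w[r,320].mean())) for r in range(150,292,4)])
foot=R.T@(ray('wrist',(320,201),T[2]-.28)-T);print(foot)
"
```

```text
13.05 [0.534  0.0734 0.4039] 18.25177780753393 38.21334421634674 [-0.1 -0.1 -0.2] edges [(162, 22), (173, 20), (180, 21), (184, 14), (238, 9), (241, 11), (249, 11), (253, 9), (278, 8), (283, 14), (289, 28)]
shift [-0.0002  0.001   0.0191] yaw None heading 1.893
[278.27531433 160.18411969]
[274.88064409 119.61414457]
[(150, 139), (154, 141), (158, 140), (162, 151), (166, 214), (170, 212), (174, 142), (178, 181), (182, 130), (186, 73), (190, 72), (194, 76), (198, 80), (202, 67), (206, 72), (210, 68), (214, 67), (218, 69), (222, 69), (226, 68), (230, 65), (234, 86), (238, 80), (242, 65), (246, 68), (250, 90), (254, 120), (258, 128), (262, 128), (266, 128), (270, 128), (274, 126), (278, 120), (282, 105), (286, 161), (290, 104)]
[-9.47128033e-03  1.82121472e-04  2.79988228e-01]
```

Call:
send_rows --increments '[{"delta_pos": [0, 0.001, 0.01], "yaw": 0, "hand": 0.0192}, {"delta_pos": [0, 0.001, 0.02], "yaw": 0, "hand": 0.0192}, {"delta_pos": [0, 0.001, 0.028], "yaw": 0, "hand": 0.0192}, {"delta_pos": [0, 0.001, 0.036], "yaw": 0, "hand": 0.0192}, {"delta_pos": [0, 0.001, 0.044], "yaw": 0, "hand": 0.0192}]'

```text
time_s: 13.65
tool_pos: [0.5337, 0.0748, 0.3599]
tool_rot: [[-0.948, -0.317, -0.0], [-0.317, 0.948, -0.0], [0.0, 0.0, -1.0]]
contact_force: [-0.1, 0.2, -1.1]
opening: 0.224
grip_force: 22.6
```

```bash
python3 -c "
from h import *
w,R,T=up()"
```

```text
13.65 [0.5337 0.0748 0.3599] 19.157251984815623 22.64614999294281 [-0.1  0.2 -1.1] edges [(183, 17), (186, 16), (192, 16), (238, 9), (241, 11), (249, 10), (254, 9), (278, 8), (281, 9)]
```

Call:
send_rows --increments '[{"delta_pos": [0, 0, 0.007], "yaw": 0, "hand": 0.0192}, {"delta_pos": [0, 0, 0.014], "yaw": 0, "hand": 0.0192}, {"delta_pos": [0, 0, 0.021], "yaw": 0, "hand": 0.0192}, {"delta_pos": [0, 0, 0.028], "yaw": 0, "hand": 0.0192}, {"delta_pos": [0, 0, 0.035], "yaw": 0, "hand": 0.0192}]'

```text
time_s: 14.2
tool_pos: [0.5338, 0.075, 0.3253]
tool_rot: [[-0.948, -0.317, 0.001], [-0.317, 0.948, 0.0], [-0.001, 0.0, -1.0]]
contact_force: [1.2, 2.6, 1.0]
opening: 0.227
grip_force: 22.9
```

```bash
python3 -c "
from h import *
w,R,T=up()"
```

```text
14.2 [0.5338 0.075  0.3253] 19.426033855906955 22.858422696590424 [1.2 2.6 1. ] edges [(154, 40), (157, 20), (199, 15), (207, 11), (241, 12), (249, 11), (253, 11), (280, 35), (287, 49), (290, 11), (296, 9)]
```

Call:
send_rows --increments '[{"delta_pos": [0, 0, 0.007], "yaw": 0, "hand": 0.0194}, {"delta_pos": [0, 0, 0.014], "yaw": 0, "hand": 0.0194}, {"delta_pos": [0, 0, 0.021], "yaw": 0, "hand": 0.0194}, {"delta_pos": [0, 0, 0.028], "yaw": 0, "hand": 0.0194}, {"delta_pos": [0, 0, 0.032], "yaw": 0, "hand": 0.0194}]'

```text
time_s: 14.75
tool_pos: [0.5345, 0.0753, 0.2952]
tool_rot: [[-0.948, -0.318, 0.006], [-0.318, 0.948, 0.001], [-0.006, -0.0, -1.0]]
contact_force: [5.7, 7.6, 20.0]
opening: 0.23
grip_force: 19.5
```

```bash
python3 -c "
from h import *
w,R,T=up()"
```

```text
14.75 [0.5345 0.0753 0.2952] 19.643891434373813 19.460662007331848 [ 5.7  7.6 20. ] edges [(152, 16), (160, 20), (212, 15), (220, 13), (240, 9), (242, 12), (250, 12), (254, 12), (284, 26)]
```

Call:
send_rows --increments '[{"delta_pos": [0, 0, 0], "yaw": 0, "hand": 0.0197}, {"delta_pos": [0, 0, 0.001], "yaw": 0, "hand": 0.0199}, {"delta_pos": [0, 0, 0.002], "yaw": 0, "hand": 0.0199}, {"delta_pos": [0, 0, 0.003], "yaw": 0, "hand": 0.0199}, {"delta_pos": [0, 0, 0.003], "yaw": 0, "hand": 0.0199}]'

```text
time_s: 15.3
tool_pos: [0.5339, 0.075, 0.291]
tool_rot: [[-0.948, -0.318, 0.002], [-0.318, 0.948, 0.0], [-0.002, -0.0, -1.0]]
contact_force: [3.5, 3.0, 4.1]
opening: 0.238
grip_force: 6.4
```

```bash
python3 -c "
from h import *
w,R,T=up()"
```

```text
15.3 [0.5339 0.075  0.291 ] 20.32447633249498 6.385527402162552 [3.5 3.  4.1] edges [(155, 16), (165, 20), (217, 16), (225, 12), (249, 13), (258, 11), (262, 11), (287, 9), (290, 26)]
```

Call:
send_rows --increments '[{"delta_pos": [0, 0, 0], "yaw": 0, "hand": 0.021}, {"delta_pos": [0, 0, 0], "yaw": 0, "hand": 0.024}, {"delta_pos": [0, 0, 0], "yaw": 0, "hand": 0.03}, {"delta_pos": [0, 0, 0], "yaw": 0, "hand": 0.036}, {"delta_pos": [0, 0, -0.015], "yaw": 0, "hand": 0.036}]'

```text
time_s: 15.85
tool_pos: [0.5333, 0.0748, 0.3041]
tool_rot: [[-0.948, -0.317, -0.004], [-0.317, 0.948, -0.0], [0.004, 0.001, -1.0]]
contact_force: [-0.5, -0.5, 0.5]
opening: 0.42
grip_force: 0.0
```

Call:
send_rows --increments '[{"delta_pos": [0, 0, -0.03], "yaw": 0, "hand": 0.036}, {"delta_pos": [0, 0, -0.07], "yaw": 0, "hand": 0.036}, {"delta_pos": [0, 0, -0.11], "yaw": 0, "hand": 0.036}, {"delta_pos": [0.03, -0.03, -0.11], "yaw": 0, "hand": 0.036}, {"delta_pos": [0.06, -0.06, -0.11], "yaw": 0, "hand": 0.036}]'

```text
time_s: 16.35
tool_pos: [0.4952, -0.0015, 0.4165]
tool_rot: [[-0.948, -0.319, 0.002], [-0.319, 0.948, -0.0], [-0.001, -0.001, -1.0]]
contact_force: [0.5, -0.7, -0.7]
opening: 0.424
grip_force: 0.0
```

Call:
send_rows --increments '[{"delta_pos": [0, -0.05, 0], "yaw": 0, "hand": 0.05}, {"delta_pos": [0, -0.1, 0], "yaw": 0, "hand": 0.05}, {"delta_pos": [0, -0.15, 0.01], "yaw": 0, "hand": 0.05}, {"delta_pos": [0, -0.2, 0.02], "yaw": 0, "hand": 0.05}, {"delta_pos": [0, -0.25, 0.03], "yaw": 0, "hand": 0.05}]'

```text
time_s: 16.85
tool_pos: [0.5744, -0.2375, 0.3858]
tool_rot: [[-0.948, -0.317, -0.0], [-0.317, 0.948, -0.0], [0.0, 0.0, -1.0]]
contact_force: [-0.0, 1.5, 0.6]
opening: 0.584
grip_force: 0.0
```

Run:
```python
from h import *
P=arm.camera_params("wrist");s=arm.state();w=arm.capture("wrist");np.savez("pics/w3.npz",K=P["intrinsics"],R=P["R"],t=P["t"])
t=arm.capture("scene");b=arm.capture("top")
cv2.imwrite("pics/c3s.png",t);cv2.imwrite("pics/c3t.png",b);cv2.imwrite("pics/c3w.png",w)
f=lambda a:cv2.resize(a,(400,300),interpolation=cv2.INTER_CUBIC)
cv2.imwrite("pics/m.png",np.vstack([np.hstack([f(t[105:225,240:400]),f(b[120:225,210:350])]),np.hstack([cv2.resize(w,(480,300)),cv2.resize(b[170:290,400:480],(320,300))])]))
print(s["tool_pos"],s["contact_force"])
for z in(.086,.127):print(proj("scene",[.5476,.0786,z]),proj("top",[.5476,.0786,z]))
go([.45,-.36,.35])
```

```text
[ 0.57442127 -0.23747433  0.38580805] [-0.00415572  1.46152746  0.57393102]
[278.89506525 167.5908124 ] [258.17890407 194.2146295 ]
[277.82515131 154.80418549] [255.15520615 189.85634399]
shift [ 0.1563 -0.077   0.0344] yaw None heading 1.891
```

View pics/m.png

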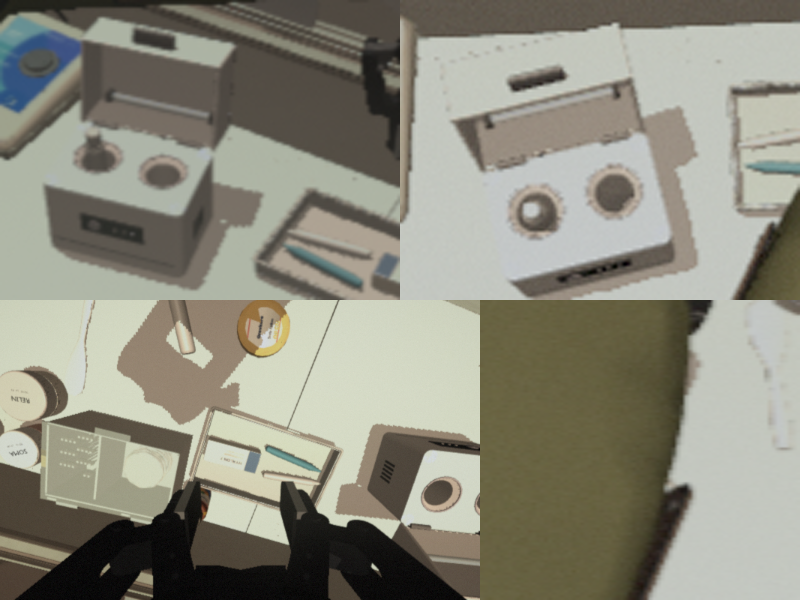

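Rod 1's top is at about (277,156) in the scene view, against a predicted (277.8,154.8) for fully down, so it stands in the left well at full depth. Now rod 2.

Call:
send_rows --increments '[{"delta_pos": [0.04, -0.02, 0], "yaw": -0.04, "hand": 0.05}, {"delta_pos": [0.08, -0.04, 0.02], "yaw": -0.08, "hand": 0.05}, {"delta_pos": [0.12, -0.06, 0.05], "yaw": -0.12, "hand": 0.05}, {"delta_pos": [0.152, -0.078, 0.084], "yaw": -0.12, "hand": 0.05}, {"delta_pos": [0.152, -0.078, 0.084], "yaw": -0.12, "hand": 0.05}]'

```text
time_s: 17.5
tool_pos: [0.4878, -0.3067, 0.3016]
tool_rot: [[-0.926, -0.378, -0.028], [-0.377, 0.926, -0.04], [0.041, -0.027, -0.999]]
contact_force: [-0.1, -0.7, -0.5]
opening: 0.586
grip_force: 0.0
```

Call:
send_rows --increments '[{"delta_pos": [0, 0, 0], "yaw": 0, "hand": 0.05}]'

```text
time_s: 17.6
tool_pos: [0.4882, -0.3072, 0.3022]
tool_rot: [[-0.926, -0.378, -0.028], [-0.376, 0.926, -0.04], [0.041, -0.027, -0.999]]
contact_force: [0.2, -0.0, 1.1]
opening: 0.585
grip_force: 0.0
```

Run:
```python
from h import *
P=arm.camera_params("wrist");s=arm.state();w=arm.capture("wrist");cv2.imwrite("pics/r2w.png",w)
np.savez("pics/w4.npz",K=P["intrinsics"],R=P["R"],t=P["t"])
print(s["tool_pos"]);go([.4545,-.3595,.30],2.0126)
for X in([.505,-.335,.01],[.4025,-.384,.01]):print(proj("wrist",X,P))
g=cv2.GaussianBlur(w,(3,3),0)
for r in range(110,285,8):
    print(r,[tuple(int(v) for v in g[r,c][[0,2]]) for c in range(285,355,6)])
```

```text
[ 0.48824755 -0.30719422  0.30222149]
shift [ 0.0513 -0.0354  0.0065] yaw -0.05417517264999128 heading 1.958
[290.53456416 204.86174332]
[278.3942967   61.36290676]
110 [(155, 192), (103, 137), (101, 133), (100, 134), (101, 134), (101, 134), (101, 133), (100, 134), (100, 133), (99, 132), (99, 133), (101, 134)]
118 [(88, 117), (79, 107), (173, 190), (101, 134), (101, 134), (99, 133), (101, 134), (101, 133), (101, 135), (101, 133), (102, 135), (102, 135)]
126 [(91, 120), (73, 98), (96, 128), (175, 193), (100, 133), (102, 134), (101, 135), (100, 134), (100, 133), (102, 135), (101, 135), (102, 135)]
134 [(95, 126), (78, 104), (83, 109), (100, 133), (101, 134), (101, 134), (101, 134), (100, 134), (102, 135), (101, 134), (102, 135), (103, 136)]
142 [(99, 130), (82, 108), (68, 90), (103, 136), (100, 134), (100, 133), (102, 136), (102, 135), (101, 134), (103, 136), (103, 136), (138, 162)]
150 [(100, 132), (85, 112), (65, 84), (102, 135), (101, 134), (100, 133), (102, 135), (102, 135), (102, 135), (101, 135), (101, 135), (141, 165)]
158 [(102, 133), (87, 115), (67, 90), (101, 133), (100, 134)
[... 1603 characters left out ...]
8, 195), (179, 195), (179, 195), (179, 196), (179, 195), (178, 196), (178, 195), (178, 195), (178, 195)]
254 [(177, 194), (177, 194), (177, 194), (178, 194), (178, 195), (179, 195), (180, 195), (179, 196), (178, 195), (178, 195), (177, 194), (178, 195)]
262 [(177, 193), (178, 195), (178, 195), (180, 196), (179, 196), (177, 195), (179, 195), (178, 195), (179, 196), (177, 194), (178, 195), (179, 196)]
270 [(178, 194), (179, 194), (178, 194), (178, 194), (179, 195), (178, 195), (177, 194), (179, 195), (178, 194), (177, 194), (178, 196), (178, 195)]
278 [(178, 195), (177, 194), (178, 194), (178, 195), (178, 194), (176, 193), (108, 139), (140, 164), (157, 178), (178, 194), (178, 194), (178, 195)]
```

```bash
python3 -c "
from plant import arm
s=arm.state();print(s['joint_pos'].round(3),s['qvel'].round(3),s['tool_pos'],s['contact_force'])"
```

```text
[-0.619  0.459  1.549 -0.053  1.131 -2.554] [ 0.008 -0.014 -0.029  0.001  0.008  0.001] [ 0.48877782 -0.30716637  0.30350787] [0.64611723 0.38960148 0.6418904 ]
```

Joint 6 is at its stop, so I turn the tool half round and grip the far end instead.

Call:
send_rows --increments '[{"delta_pos": [0, 0, 0], "yaw": 0.14, "hand": 0.05}, {"delta_pos": [0, 0, 0], "yaw": 0.28, "hand": 0.05}, {"delta_pos": [0, 0, 0], "yaw": 0.42, "hand": 0.05}, {"delta_pos": [0, 0, 0], "yaw": 0.56, "hand": 0.05}, {"delta_pos": [0, 0, 0], "yaw": 0.7, "hand": 0.05}]'

```text
time_s: 18.15
tool_pos: [0.4893, -0.307, 0.3048]
tool_rot: [[-0.95, 0.312, -0.024], [0.313, 0.949, -0.042], [0.009, -0.048, -0.999]]
contact_force: [0.1, -0.3, -0.4]
opening: 0.588
grip_force: 0.0
```

Call:
send_rows --increments '[{"delta_pos": [0, 0, 0], "yaw": 0.14, "hand": 0.05}, {"delta_pos": [0, 0, 0], "yaw": 0.28, "hand": 0.05}, {"delta_pos": [0, 0, 0], "yaw": 0.42, "hand": 0.05}, {"delta_pos": [0, 0, 0], "yaw": 0.56, "hand": 0.05}, {"delta_pos": [0, 0, 0], "yaw": 0.7, "hand": 0.05}]'

```text
time_s: 18.65
tool_pos: [0.4893, -0.307, 0.3048]
tool_rot: [[-0.525, 0.851, -0.024], [0.851, 0.524, -0.042], [-0.024, -0.042, -0.999]]
contact_force: [0.0, -0.3, 0.6]
opening: 0.586
grip_force: 0.0
```

Call:
send_rows --increments '[{"delta_pos": [0, 0, 0], "yaw": 0.14, "hand": 0.05}, {"delta_pos": [0, 0, 0], "yaw": 0.28, "hand": 0.05}, {"delta_pos": [0, 0, 0], "yaw": 0.42, "hand": 0.05}, {"delta_pos": [0, 0, 0], "yaw": 0.56, "hand": 0.05}, {"delta_pos": [0, 0, 0], "yaw": 0.7, "hand": 0.05}]'

```text
time_s: 19.15
tool_pos: [0.4893, -0.307, 0.3048]
tool_rot: [[0.146, 0.989, -0.024], [0.988, -0.147, -0.042], [-0.045, -0.017, -0.999]]
contact_force: [-0.1, 0.3, -0.4]
opening: 0.586
grip_force: 0.0
```

Call:
send_rows --increments '[{"delta_pos": [0, 0, 0], "yaw": 0.14, "hand": 0.05}, {"delta_pos": [0, 0, 0], "yaw": 0.28, "hand": 0.05}, {"delta_pos": [0, 0, 0], "yaw": 0.42, "hand": 0.05}, {"delta_pos": [0, 0, 0], "yaw": 0.56, "hand": 0.05}, {"delta_pos": [0, 0, 0], "yaw": 0.7, "hand": 0.05}]'

```text
time_s: 19.65
tool_pos: [0.4893, -0.307, 0.3048]
tool_rot: [[0.749, 0.662, -0.024], [0.661, -0.749, -0.042], [-0.046, 0.016, -0.999]]
contact_force: [0.9, -0.2, 0.1]
opening: 0.588
grip_force: 0.0
```

```bash
python3 -c "
from h import *
print(arm.state()['tool_pos'],arm.state()['joint_pos'])
go([.4545,-.3595,.30],-1.129)"
```

```text
[ 0.48929458 -0.30702588  0.30475114] [-0.61781744  0.45828532  1.54722426 -0.05330615  1.13145947  0.25197761]
shift [-0.0605  0.0162  0.0078] yaw 0.28213743212266307 heading -0.847
```

```bash
cat >> h.py <<'E'
def gp(G,yaw=None,L=.1715):
    """like go, for the contact point L ahead of the TCP"""
    s=arm.state();go(np.asarray(G)-L*s["tool_rot"][:,2],yaw,s);print("contact now",s["tool_pos"]+L*s["tool_rot"][:,2])
E
python3 -c "
from h import *
gp([.4545,-.3595,.1285],-1.129)"
```

```text
shift [-0.0527  0.0134  0.0076] yaw 0.28213743212266307 heading -0.847
contact now [ 0.48522622 -0.31428015  0.13345293]
```

Call:
send_rows --increments '[{"delta_pos": [-0.02, 0.005, 0.002], "yaw": 0.1, "hand": 0.05}, {"delta_pos": [-0.04, 0.01, 0.005], "yaw": 0.2, "hand": 0.05}, {"delta_pos": [-0.053, 0.0135, 0.0076], "yaw": 0.282, "hand": 0.05}, {"delta_pos": [-0.053, 0.0135, 0.0076], "yaw": 0.282, "hand": 0.05}]'

```text
time_s: 20.05
tool_pos: [0.4578, -0.3538, 0.2994]
tool_rot: [[0.902, 0.43, -0.024], [0.429, -0.902, -0.042], [-0.04, 0.028, -0.999]]
contact_force: [0.5, 0.3, -0.5]
opening: 0.586
grip_force: 0.0
```

Run:
```python
from h import *
P=arm.camera_params("wrist");s=arm.state();w=arm.capture("wrist");cv2.imwrite("pics/r2w.png",w)
np.savez("pics/w4.npz",K=P["intrinsics"],R=P["R"],t=P["t"])
gp([.4545,-.3595,.1285],-1.129)
for X in([.505,-.335,.01],[.4025,-.384,.01]):print(proj("wrist",X,P))
g=cv2.GaussianBlur(w,(3,3),0)
for r in range(95,285,8):
    print(r,[tuple(int(v) for v in g[r,c][[0,2]]) for c in range(285,355,5)])
```

```text
shift [ 0.0008 -0.0005 -0.0006] yaw 0.006421520442911888 heading -1.123
contact now [ 0.45397794 -0.36031803  0.12798326]
[315.34806674 112.40446427]
[316.10080735 245.45810958]
95 [(175, 192), (175, 192), (175, 192), (175, 192), (175, 192), (175, 191), (175, 192), (176, 193), (176, 192), (177, 193), (176, 193), (175, 193), (176, 192), (176, 192)]
103 [(176, 193), (176, 193), (176, 192), (176, 193), (177, 194), (175, 191), (176, 194), (176, 193), (177, 192), (175, 191), (176, 193), (176, 193), (177, 194), (176, 192)]
111 [(175, 192), (177, 193), (177, 193), (118, 143), (130, 168), (142, 176), (140, 180), (115, 149), (154, 171), (176, 192), (176, 193), (177, 193), (177, 193), (176, 192)]
119 [(176, 193), (176, 192), (176, 193), (116, 147), (150, 191), (173, 192), (163, 193), (130, 169), (96, 122), (175, 192), (176, 193), (176, 193), (176, 192), (177, 194)]
127 [(176, 193), (175, 192), (177, 194), (121, 149), (148, 190), (171, 193), (164, 193), (134, 174), (106, 128), (176, 193), (175, 192), (176, 192), (175, 192), (176, 193)]
135 [(177, 193), (177, 193), (176, 193), (129, 152), (144, 
[... 2417 characters left out ...]
), (99, 133), (99, 132), (101, 133), (99, 131), (98, 131)]
255 [(98, 132), (99, 131), (99, 132), (99, 131), (99, 132), (99, 132), (99, 132), (99, 131), (98, 131), (99, 132), (99, 132), (98, 131), (160, 180), (173, 190)]
263 [(98, 131), (100, 132), (98, 130), (99, 131), (98, 131), (99, 132), (98, 131), (99, 132), (97, 130), (98, 131), (98, 131), (98, 131), (98, 130), (168, 185)]
271 [(98, 131), (99, 132), (98, 131), (99, 132), (99, 132), (99, 132), (98, 130), (98, 130), (99, 133), (97, 130), (97, 130), (98, 131), (98, 129), (107, 137)]
279 [(98, 131), (98, 131), (99, 132), (98, 131), (99, 132), (98, 130), (98, 130), (97, 129), (100, 132), (98, 131), (99, 131), (97, 130), (99, 131), (98, 131)]
```

Run:
```python
from h import *
P=dict(np.load("pics/w4.npz"));P["intrinsics"]=P["K"]
w=cv2.imread("pics/r2w.png")
print([(r,[int(v) for v in w[r,308:316].mean(0)]) for r in range(100,118,1)])
A=ray("",(310.5,107),.006,P);B=ray("",(318,250),.010,P)
M1=ray("",(311.5,120),.010,P);M2=ray("",(316.3,183),.010,P)
print(A,B,np.linalg.norm(A-B));d=M1-M2;d2=A-B
print("ang",np.arctan2(d[1],d[0]),np.arctan2(d2[1],d2[0]))
u=d2/np.linalg.norm(d2)*[1,1,0]
h=np.arctan2(d2[1],d2[0])-np.pi/2
gp([*(A-u*.0045)[:2],.0115],h)
```

```text
[(100, [175, 196, 191]), (101, [175, 197, 192]), (102, [176, 196, 192]), (103, [175, 197, 192]), (104, [176, 198, 193]), (105, [175, 197, 192]), (106, [174, 195, 191]), (107, [161, 182, 178]), (108, [118, 134, 135]), (109, [79, 93, 100]), (110, [112, 132, 143]), (111, [149, 174, 187]), (112, [153, 179, 191]), (113, [156, 182, 191]), (114, [162, 187, 191]), (115, [168, 192, 191]), (116, [170, 194, 192]), (117, [170, 194, 192])]
[ 0.50674798 -0.33011087  0.006     ] [ 0.39914344 -0.38743305  0.01      ] 0.12198594327322607
ang 0.5136853485295982 0.48947312667229426
shift [ 0.0608 -0.0073  0.114 ] yaw -0.041255279434485814 heading -1.123
contact now [ 0.45397794 -0.36031803  0.12798326]
```

Call:
send_rows --increments '[{"delta_pos": [0.03, -0.004, 0.01], "yaw": -0.042, "hand": 0.05}, {"delta_pos": [0.068, -0.0073, 0.035], "yaw": -0.042, "hand": 0.05}, {"delta_pos": [0.068, -0.0073, 0.075], "yaw": -0.042, "hand": 0.05}, {"delta_pos": [0.068, -0.0073, 0.105], "yaw": -0.042, "hand": 0.05}, {"delta_pos": [0.068, -0.0073, 0.114], "yaw": -0.042, "hand": 0.05}]'

```text
time_s: 20.6
tool_pos: [0.5133, -0.3205, 0.1788]
tool_rot: [[0.881, 0.473, -0.029], [0.472, -0.881, -0.039], [-0.044, 0.021, -0.999]]
contact_force: [-1.0, 0.6, 0.5]
opening: 0.585
grip_force: 0.0
```

Call:
send_rows --increments '[{"delta_pos": [0, 0, 0], "yaw": 0, "hand": 0.0193}, {"delta_pos": [0, 0, 0], "yaw": 0, "hand": 0.0193}, {"delta_pos": [0, 0, 0], "yaw": 0, "hand": 0.0193}, {"delta_pos": [0, 0, 0], "yaw": 0, "hand": 0.0193}]'

```text
time_s: 21.0
tool_pos: [0.5135, -0.3221, 0.1832]
tool_rot: [[0.883, 0.47, -0.023], [0.468, -0.882, -0.043], [-0.041, 0.027, -0.999]]
contact_force: [0.7, 1.6, 8.1]
opening: 0.23
grip_force: 9.4
```

```bash
python3 -c "
from h import *
gp([.5,-.33,.0115]);prof()"
```

```text
shift [-0.0086 -0.004   0.0006] yaw None heading -1.082
contact now [ 0.50951819 -0.32945867  0.01187828]
9.373225271701813 [(230, 132), (233, 132), (236, 134), (239, 132), (242, 133), (245, 133), (248, 131), (251, 131), (254, 131), (257, 107), (260, 63), (263, 63), (266, 63), (269, 62), (272, 62), (275, 75), (278, 118), (281, 120), (284, 120), (287, 121), (290, 119), (293, 120), (296, 120), (299, 119)]
```

Call:
send_rows --increments '[{"delta_pos": [0, 0, -0.01], "yaw": 0, "hand": 0.0195}, {"delta_pos": [-0.002, 0, -0.02], "yaw": 0, "hand": 0.0196}, {"delta_pos": [-0.004, 0.001, -0.03], "yaw": 0, "hand": 0.0197}, {"delta_pos": [-0.006, 0.001, -0.035], "yaw": 0, "hand": 0.0197}, {"delta_pos": [-0.006, 0.001, -0.035], "yaw": 0, "hand": 0.0197}]'

```text
time_s: 21.55
tool_pos: [0.509, -0.3244, 0.2176]
tool_rot: [[0.883, 0.469, -0.025], [0.468, -0.883, -0.042], [-0.041, 0.025, -0.999]]
contact_force: [0.4, 0.9, -0.8]
opening: 0.235
grip_force: 4.8
```

```bash
python3 -c "
from h import *
prof()"
```

```text
4.793747216463089 [(230, 134), (233, 133), (236, 132), (239, 132), (242, 131), (245, 132), (248, 133), (251, 97), (254, 72), (257, 72), (260, 73), (263, 72), (266, 72), (269, 72), (272, 72), (275, 72), (278, 113), (281, 125), (284, 119), (287, 112), (290, 113), (293, 114), (296, 113), (299, 112)]
```

Call:
send_rows --increments '[{"delta_pos": [0, 0, 0], "yaw": 0, "hand": 0.0198}, {"delta_pos": [0, 0, 0], "yaw": 0, "hand": 0.0198}]'

```text
time_s: 21.8
tool_pos: [0.509, -0.3241, 0.216]
tool_rot: [[0.883, 0.47, -0.026], [0.468, -0.883, -0.041], [-0.042, 0.024, -0.999]]
contact_force: [-0.1, 0.3, -0.2]
opening: 0.237
grip_force: 3.2
```

```bash
python3 -c "
from h import *
prof()"
```

```text
3.1869063153862953 [(230, 133), (233, 132), (236, 132), (239, 133), (242, 133), (245, 132), (248, 131), (251, 109), (254, 72), (257, 73), (260, 73), (263, 72), (266, 71), (269, 72), (272, 72), (275, 72), (278, 115), (281, 124), (284, 119), (287, 115), (290, 114), (293, 114), (296, 114), (299, 114)]
```

Call:
send_rows --increments '[{"delta_pos": [-0.003, 0, -0.007], "yaw": 0, "hand": 0.0198}, {"delta_pos": [-0.0065, 0, -0.0138], "yaw": 0, "hand": 0.0198}, {"delta_pos": [-0.01, 0.0005, -0.0205], "yaw": 0, "hand": 0.0198}, {"delta_pos": [-0.014, 0.001, -0.0265], "yaw": 0, "hand": 0.0198}, {"delta_pos": [-0.0173, 0.001, -0.0313], "yaw": 0, "hand": 0.0198}]'

```text
time_s: 22.35
tool_pos: [0.4948, -0.3322, 0.2493]
tool_rot: [[0.883, 0.469, -0.025], [0.468, -0.883, -0.042], [-0.042, 0.025, -0.999]]
contact_force: [-0.4, -0.3, -1.1]
opening: 0.232
grip_force: 3.2
```

Call:
send_rows --increments '[{"delta_pos": [-0.004, 0, -0.004], "yaw": 0, "hand": 0.0198}, {"delta_pos": [-0.008, 0, -0.0077], "yaw": 0, "hand": 0.0199}, {"delta_pos": [-0.012, 0, -0.0115], "yaw": 0, "hand": 0.0199}, {"delta_pos": [-0.016, 0, -0.0143], "yaw": 0, "hand": 0.0199}, {"delta_pos": [-0.0207, 0.0005, -0.0162], "yaw": 0, "hand": 0.0199}]'

```text
time_s: 22.85
tool_pos: [0.4773, -0.3415, 0.2659]
tool_rot: [[0.883, 0.47, -0.026], [0.468, -0.883, -0.041], [-0.042, 0.024, -0.999]]
contact_force: [0.2, 0.4, 0.6]
opening: 0.234
grip_force: 1.6
```

```bash
python3 -c "
from h import *
prof()"
```

```text
1.6443347744643688 [(230, 130), (233, 129), (236, 130), (239, 130), (242, 128), (245, 70), (248, 101), (251, 102), (254, 100), (257, 99), (260, 101), (263, 101), (266, 102), (269, 100), (272, 102), (275, 102), (278, 100), (281, 116), (284, 104), (287, 93), (290, 93), (293, 93), (296, 93), (299, 127)]
```

Call:
send_rows --increments '[{"delta_pos": [-0.005, 0, -0.0037], "yaw": 0, "hand": 0.0199}, {"delta_pos": [-0.01, 0, -0.0075], "yaw": 0, "hand": 0.0199}, {"delta_pos": [-0.016, 0, -0.0103], "yaw": 0, "hand": 0.0199}, {"delta_pos": [-0.022, 0, -0.0135], "yaw": 0, "hand": 0.0199}, {"delta_pos": [-0.0277, 0.0005, -0.0159], "yaw": 0, "hand": 0.0199}]'

```text
time_s: 23.4
tool_pos: [0.4532, -0.3544, 0.2829]
tool_rot: [[0.883, 0.469, -0.026], [0.468, -0.883, -0.041], [-0.042, 0.024, -0.999]]
contact_force: [-0.5, -0.1, -1.2]
opening: 0.235
grip_force: 1.5
```

```bash
python3 -c "
from h import *
prof()"
```

```text
1.5385711938142776 [(230, 58), (233, 60), (236, 58), (239, 58), (242, 61), (245, 83), (248, 129), (251, 130), (254, 129), (257, 130), (260, 128), (263, 129), (266, 130), (269, 129), (272, 128), (275, 128), (278, 129), (281, 113), (284, 129), (287, 130), (290, 131), (293, 130), (296, 131), (299, 130)]
```

Call:
send_rows --increments '[{"delta_pos": [-0.006, 0, -0.0018], "yaw": 0, "hand": 0.0199}, {"delta_pos": [-0.013, 0, -0.004], "yaw": 0, "hand": 0.0199}, {"delta_pos": [-0.02, 0, -0.0052], "yaw": 0, "hand": 0.0199}, {"delta_pos": [-0.027, 0, -0.0064], "yaw": 0, "hand": 0.0199}, {"delta_pos": [-0.0343, 0, -0.0071], "yaw": 0, "hand": 0.0199}]'

```text
time_s: 23.95
tool_pos: [0.423, -0.3701, 0.2913]
tool_rot: [[0.883, 0.469, -0.026], [0.468, -0.883, -0.041], [-0.042, 0.024, -0.999]]
contact_force: [-0.3, 0.0, -2.0]
opening: 0.236
grip_force: 1.2
```

Call:
send_rows --increments '[{"delta_pos": [-0.004, 0, 0.002], "yaw": 0, "hand": 0.0199}, {"delta_pos": [-0.008, 0, 0.004], "yaw": 0, "hand": 0.0199}, {"delta_pos": [-0.012, 0, 0.006], "yaw": 0, "hand": 0.0199}, {"delta_pos": [-0.015, 0, 0.008], "yaw": 0, "hand": 0.0199}, {"delta_pos": [-0.016, 0, 0.009], "yaw": 0, "hand": 0.0199}]'

```text
time_s: 24.45
tool_pos: [0.409, -0.3779, 0.2829]
tool_rot: [[0.883, 0.469, -0.026], [0.468, -0.883, -0.041], [-0.042, 0.024, -0.999]]
contact_force: [0.5, 0.8, 4.8]
opening: 0.233
grip_force: 3.2
```

```bash
cat > foot.py <<'E'
from h import *
w,R,T=up();cv2.imwrite('pics/f.png',w)
print([(r,int(w[r,316:325].mean())) for r in range(170,296,4)])
zt=.117
for z,rs in((zt,(250,255,260,265,270,275,280,285)),(0,(185,190,195,200,205,210,215,220))): print(z,[(r,(R.T@(ray('wrist',(320,r),z)-T))[0].round(4)) for r in rs])
for r in (180,186,192,198,204,210,216):print(r,[int(v) for v in w[r,285:360:4].mean(1)])
E
python3 foot.py
```

```text
24.45 [ 0.409  -0.3779  0.2829] 19.91897930896964 3.1561950221657753 [0.5 0.8 4.8] edges [(165, 36), (252, 10)]
[(170, 80), (174, 87), (178, 87), (182, 86), (186, 86), (190, 86), (194, 84), (198, 83), (202, 83), (206, 83), (210, 77), (214, 63), (218, 62), (222, 62), (226, 62), (230, 60), (234, 61), (238, 60), (242, 60), (246, 61), (250, 76), (254, 107), (258, 109), (262, 107), (266, 106), (270, 108), (274, 108), (278, 106), (282, 107), (286, 117), (290, 116), (294, 117)]
0.117 [(250, np.float64(0.0078)), (255, np.float64(0.0052)), (260, np.float64(0.0026)), (265, np.float64(-0.0001)), (270, np.float64(-0.0028)), (275, np.float64(-0.0055)), (280, np.float64(-0.0082)), (285, np.float64(-0.011))]
0 [(185, np.float64(0.0062)), (190, np.float64(0.002)), (195, np.float64(-0.0022)), (200, np.float64(-0.0066)), (205, np.float64(-0.0109)), (210, np.float64(-0.0153)), (215, np.float64(-0.0198)), (220, np.float64(-0.0243))]
180 [194, 194, 194, 192, 194, 186, 86, 86, 89, 85, 81, 78, 116, 139, 193, 192, 189, 190, 123]
186 [196, 192, 194, 192, 193, 132, 86, 84, 86, 85, 83, 74, 91, 119, 137, 121, 122, 123, 120]
192 [195, 194, 194, 194, 193, 107, 82, 87, 89, 86, 77, 75, 71, 122, 119, 121, 118, 118, 120]
198 [192, 194, 191, 193, 192, 87, 83, 86, 83, 82, 81, 71, 66, 118, 119, 120, 121, 122, 120]
204 [193, 190, 165, 130, 122, 81, 84, 86, 86, 84, 75, 63, 66, 118, 116, 118, 117, 119, 120]
210 [131, 122, 120, 123, 119, 79, 84, 83, 81, 81, 63, 65, 59, 120, 121, 118, 120, 118, 120]
216 [120, 116, 118, 118, 121, 75, 81, 75, 61, 59, 62, 62, 64, 113, 120, 116, 119, 116, 120]
```

The rod stands nearly upright: its foot edge is at row 165, its cap at rows 251–281, and the lean is about 4°. I tighten, lift and work out the carry.

Call:
send_rows --increments '[{"delta_pos": [0, 0, 0], "yaw": 0, "hand": 0.0185}, {"delta_pos": [0, 0, 0], "yaw": 0, "hand": 0.018}, {"delta_pos": [0, 0, -0.02], "yaw": 0, "hand": 0.018}, {"delta_pos": [0, 0, -0.06], "yaw": 0, "hand": 0.018}, {"delta_pos": [0, 0, -0.1], "yaw": 0, "hand": 0.018}]'

```text
time_s: 25.0
tool_pos: [0.4118, -0.3733, 0.383]
tool_rot: [[0.882, 0.47, -0.028], [0.469, -0.883, -0.039], [-0.043, 0.022, -0.999]]
contact_force: [1.1, -1.2, 0.4]
opening: 0.22
grip_force: 34.6
```

Call:
send_rows --increments '[{"delta_pos": [0, 0, -0.02], "yaw": 0.07, "hand": 0.018}, {"delta_pos": [0, 0, -0.03], "yaw": 0.14, "hand": 0.018}, {"delta_pos": [0, 0, -0.03], "yaw": 0.22, "hand": 0.018}, {"delta_pos": [0, 0, -0.03], "yaw": 0.283, "hand": 0.018}, {"delta_pos": [0, 0, -0.03], "yaw": 0.283, "hand": 0.018}]'

```text
time_s: 25.5
tool_pos: [0.4127, -0.3722, 0.4122]
tool_rot: [[0.979, 0.204, -0.027], [0.202, -0.978, -0.04], [-0.034, 0.034, -0.999]]
contact_force: [-0.2, 0.2, -1.1]
opening: 0.222
grip_force: 34.6
```

```bash
cat > ins.py <<'E'
from h import *
def ins(zfoot,w=(.562,.0124)):
    s=arm.state();R=s["tool_rot"]
    P=R@[.0075,0,.245];F=R@[.0115,0,.2827]
    go([w[0]-P[0],w[1]-P[1],zfoot-F[2]],-1.365,s);print("foot now",s["tool_pos"]+F,"axis",s["tool_pos"]+P,s["contact_force"].round(1),s["grip_force"])
E
python3 -c "
from ins import *
w,R,T=up();ins(.118)
print([(r,int(w[r,316:325].mean())) for r in range(150,296,4)])"
```

```text
25.5 [ 0.4127 -0.3722  0.4122] 18.978317118208064 34.58621799945831 [-0.2  0.2 -1.1] edges [(165, 36), (252, 9)]
shift [ 0.2262 -0.3542 -0.0084] yaw 0.001714204019399812 heading -1.363
foot now [ 0.41638151 -0.38131968  0.12938789] axis [ 0.41347334 -0.38061893  0.16718129] [-0.3  0.8 -0.5] 34.586366415023804
[(150, 193), (154, 193), (158, 193), (162, 192), (166, 101), (170, 75), (174, 83), (178, 83), (182, 82), (186, 82), (190, 82), (194, 81), (198, 82), (202, 76), (206, 68), (210, 64), (214, 63), (218, 63), (222, 64), (226, 65), (230, 62), (234, 62), (238, 61), (242, 61), (246, 63), (250, 78), (254, 109), (258, 109), (262, 108), (266, 108), (270, 107), (274, 106), (278, 107), (282, 108), (286, 117), (290, 117), (294, 116)]
```

Call:
send_rows --increments '[{"delta_pos": [0.02, -0.031, -0.005], "yaw": 0, "hand": 0.018}, {"delta_pos": [0.045, -0.07, -0.01], "yaw": 0, "hand": 0.018}, {"delta_pos": [0.07, -0.11, -0.012], "yaw": 0, "hand": 0.018}, {"delta_pos": [0.095, -0.15, -0.014], "yaw": 0, "hand": 0.018}, {"delta_pos": [0.12, -0.19, -0.016], "yaw": 0, "hand": 0.018}]'

```text
time_s: 26.05
tool_pos: [0.4919, -0.1596, 0.4178]
tool_rot: [[0.978, 0.206, -0.026], [0.205, -0.978, -0.041], [-0.034, 0.035, -0.999]]
contact_force: [1.0, -1.0, -1.6]
opening: 0.219
grip_force: 34.6
```

Call:
send_rows --increments '[{"delta_pos": [0.025, -0.04, 0], "yaw": 0, "hand": 0.018}, {"delta_pos": [0.05, -0.08, 0], "yaw": 0, "hand": 0.018}, {"delta_pos": [0.075, -0.12, 0], "yaw": 0, "hand": 0.018}, {"delta_pos": [0.095, -0.15, 0], "yaw": 0, "hand": 0.018}, {"delta_pos": [0.106, -0.164, 0], "yaw": 0, "hand": 0.018}]'

```text
time_s: 26.55
tool_pos: [0.5624, 0.0232, 0.4081]
tool_rot: [[0.978, 0.209, -0.027], [0.208, -0.977, -0.041], [-0.035, 0.034, -0.999]]
contact_force: [-0.5, -1.2, -0.0]
opening: 0.222
grip_force: 34.7
```

Call:
send_rows --increments '[{"delta_pos": [0, 0, 0], "yaw": 0, "hand": 0.018}, {"delta_pos": [0, 0, 0], "yaw": 0, "hand": 0.018}]'

```text
time_s: 26.75
tool_pos: [0.5618, 0.02, 0.4083]
tool_rot: [[0.978, 0.205, -0.027], [0.204, -0.978, -0.041], [-0.035, 0.035, -0.999]]
contact_force: [0.1, -0.3, -1.2]
opening: 0.216
grip_force: 34.7
```

```bash
python3 -c "
from ins import *
w,R,T=up();ins(.08)
s=arm.capture('scene');cv2.imwrite('pics/i1.png',s)"
```

```text
26.75 [0.5618 0.02   0.4083] 18.408489729293898 34.65574264526367 [ 0.1 -0.3 -1.2] edges [(164, 9), (252, 11), (282, 30)]
shift [ 0.0013 -0.0032  0.0457] yaw 2.0205044304111297e-05 heading -1.365
foot now [0.5654774  0.01018462 0.12579656] axis [0.5625556  0.01092909 0.16358808] [ 0.3 -1.2 -1.1] 34.65598940849304
```

Call:
send_rows --increments '[{"delta_pos": [0.001, -0.002, 0.01], "yaw": 0, "hand": 0.0192}, {"delta_pos": [0.001, -0.003, 0.02], "yaw": 0, "hand": 0.0192}, {"delta_pos": [0.001, -0.003, 0.028], "yaw": 0, "hand": 0.0192}, {"delta_pos": [0.0013, -0.0032, 0.037], "yaw": 0, "hand": 0.0192}, {"delta_pos": [0.0013, -0.0032, 0.0457], "yaw": 0, "hand": 0.0192}]'

```text
time_s: 27.35
tool_pos: [0.5612, 0.0219, 0.3619]
tool_rot: [[0.979, 0.204, -0.026], [0.203, -0.978, -0.041], [-0.034, 0.035, -0.999]]
contact_force: [0.1, 0.3, 0.3]
opening: 0.228
grip_force: 19.9
```

```bash
python3 -c "
from ins import *
w,R,T=up();ins(.045)"
```

```text
27.35 [0.5612 0.0219 0.3619] 19.51100290425579 19.854469299316406 [0.1 0.3 0.3] edges [(157, 15), (165, 11), (252, 10), (282, 29)]
shift [ 0.0014 -0.0001  0.0329] yaw 0.00011789968801823036 heading -1.365
foot now [0.56438978 0.012656   0.07786404] axis [0.56153442 0.01338917 0.11566085] [-0.1 -0.5 -2. ] 19.650788605213165
```

Call:
send_rows --increments '[{"delta_pos": [0, 0, 0.007], "yaw": 0, "hand": 0.0192}, {"delta_pos": [0.0005, 0, 0.014], "yaw": 0, "hand": 0.0192}, {"delta_pos": [0.001, -0.0005, 0.021], "yaw": 0, "hand": 0.0192}, {"delta_pos": [0.001, -0.0005, 0.028], "yaw": 0, "hand": 0.0192}, {"delta_pos": [0.0014, -0.0005, 0.033], "yaw": 0, "hand": 0.0192}]'

```text
time_s: 27.9
tool_pos: [0.5616, 0.0215, 0.329]
tool_rot: [[0.979, 0.204, -0.027], [0.203, -0.978, -0.041], [-0.034, 0.035, -0.999]]
contact_force: [-1.3, 1.3, -1.0]
opening: 0.229
grip_force: 19.7
```

```bash
python3 -c "
from ins import *
w,R,T=up();ins(.014)"
```

```text
27.9 [0.5616 0.0215 0.329 ] 19.553207578457403 19.685687720775604 [-1.3  1.3 -1. ] edges [(160, 22), (164, 8), (169, 29), (252, 11), (282, 29)]
shift [ 0.0009 -0.0006  0.0316] yaw 0.00020294868848513836 heading -1.365
foot now [0.56502659 0.01216233 0.04558442] axis [0.5621502  0.0128968  0.08337961] [-0.9  0.2 -2.4] 19.57276940345764
```

Call:
send_rows --increments '[{"delta_pos": [0.0005, 0, 0.007], "yaw": 0, "hand": 0.0194}, {"delta_pos": [0.0005, 0, 0.014], "yaw": 0, "hand": 0.0194}, {"delta_pos": [0.001, -0.0005, 0.021], "yaw": 0, "hand": 0.0194}, {"delta_pos": [0.001, -0.0005, 0.026], "yaw": 0, "hand": 0.0194}, {"delta_pos": [0.001, -0.0005, 0.03], "yaw": 0, "hand": 0.0194}]'

```text
time_s: 28.45
tool_pos: [0.5618, 0.0209, 0.2992]
tool_rot: [[0.979, 0.204, -0.026], [0.203, -0.978, -0.041], [-0.034, 0.035, -0.999]]
contact_force: [-0.6, 0.3, -0.3]
opening: 0.228
grip_force: 14.8
```

```bash
python3 -c "
from ins import *
w,R,T=up();ins(.010)"
```

```text
28.45 [0.5618 0.0209 0.2992] 19.438178406545987 14.77556124329567 [-0.6  0.3 -0.3] edges [(172, 23), (181, 27), (252, 12), (290, 24)]
shift [-0.0002 -0.0003  0.006 ] yaw 0.00012356821986725386 heading -1.365
foot now [0.56529953 0.01160473 0.01598708] axis [0.56240042 0.01233945 0.05378053] [-0.2  0.1 -2.7] 14.694279134273529
```

Call:
send_rows --increments '[{"delta_pos": [0, 0, 0.003], "yaw": 0, "hand": 0.0195}, {"delta_pos": [0, 0, 0.005], "yaw": 0, "hand": 0.0195}, {"delta_pos": [0, 0, 0.007], "yaw": 0, "hand": 0.0196}, {"delta_pos": [0, 0, 0.008], "yaw": 0, "hand": 0.0197}, {"delta_pos": [0, 0, 0.008], "yaw": 0, "hand": 0.0199}]'

```text
time_s: 29.0
tool_pos: [0.5618, 0.0205, 0.2926]
tool_rot: [[0.979, 0.204, -0.024], [0.203, -0.978, -0.041], [-0.032, 0.036, -0.999]]
contact_force: [0.2, -0.7, 4.4]
opening: 0.233
grip_force: 3.7
```

```bash
python3 -c "
from ins import *
w,R,T=up();ins(.010)"
```

```text
29.0 [0.5618 0.0205 0.2926] 19.917947399371062 3.7142977863550186 [ 0.2 -0.7  4.4] edges [(176, 24), (181, 8), (186, 29), (253, 11), (297, 23)]
shift [-0.0012 -0.0007 -0.0001] yaw 8.84875641193883e-05 heading -1.365
foot now [0.56631955 0.01122085 0.00985906] axis [0.56330701 0.01196259 0.0476435 ] [-0.2 -0.7  5.1] 3.7672146409749985
```

Call:
send_rows --increments '[{"delta_pos": [0, 0, 0], "yaw": 0, "hand": 0.0205}, {"delta_pos": [0, 0, 0], "yaw": 0, "hand": 0.024}, {"delta_pos": [0, 0, 0], "yaw": 0, "hand": 0.03}, {"delta_pos": [0, 0, 0], "yaw": 0, "hand": 0.036}, {"delta_pos": [0, 0, -0.015], "yaw": 0, "hand": 0.036}]'

```text
time_s: 29.55
tool_pos: [0.5616, 0.0212, 0.3052]
tool_rot: [[0.978, 0.204, -0.029], [0.203, -0.978, -0.041], [-0.037, 0.034, -0.999]]
contact_force: [-0.2, -0.4, -0.3]
opening: 0.42
grip_force: 0.0
```

Call:
send_rows --increments '[{"delta_pos": [0, 0, -0.03], "yaw": 0, "hand": 0.036}, {"delta_pos": [0, 0, -0.07], "yaw": 0, "hand": 0.036}, {"delta_pos": [-0.02, 0, -0.11], "yaw": 0, "hand": 0.02}, {"delta_pos": [-0.05, 0.03, -0.13], "yaw": 0, "hand": 0}, {"delta_pos": [-0.08, 0.07, -0.13], "yaw": 0, "hand": 0}]'

```text
time_s: 30.05
tool_pos: [0.5005, -0.058, 0.4448]
tool_rot: [[0.978, 0.207, -0.021], [0.206, -0.978, -0.042], [-0.029, 0.037, -0.999]]
contact_force: [0.4, -1.4, -0.0]
opening: 0.0
grip_force: 0.0
```

Call:
send_rows --increments '[{"delta_pos": [-0.04, 0.02, 0], "yaw": 0, "hand": 0}, {"delta_pos": [-0.08, 0.05, 0], "yaw": 0, "hand": 0}, {"delta_pos": [-0.1, 0.09, 0], "yaw": 0, "hand": 0}, {"delta_pos": [-0.1, 0.13, 0], "yaw": 0, "hand": 0}]'

```text
time_s: 30.45
tool_pos: [0.4281, -0.2072, 0.4508]
tool_rot: [[0.979, 0.204, -0.025], [0.202, -0.978, -0.042], [-0.033, 0.036, -0.999]]
contact_force: [0.9, 0.4, 0.8]
opening: -0.0
grip_force: 0.0
```

Run:
```python
from h import *
s=arm.state();print(s["tool_pos"],s["opening"])
t=arm.capture("scene");b=arm.capture("top");cv2.imwrite("pics/d.png",t);cv2.imwrite("pics/dt.png",b)
for n,w in((1,[.5476,.0786]),(2,[.562,.0124])):
    for cam in("scene","top"):print(n,cam,"mouth",proj(cam,[*w,.086]).round(1),"top exp",proj(cam,[*w,.127]).round(1))
g=cv2.cvtColor(t,cv2.COLOR_BGR2GRAY)
print(g[148:184:2,266:320:2])
```

```text
[ 0.42813706 -0.20716982  0.45078417] -7.836711238475175e-05
1 scene mouth [278.9 167.6] top exp [277.8 154.8]
1 top mouth [258.2 194.2] top exp [255.2 189.9]
2 scene mouth [304.8 173.4] top exp [304.4 160.6]
2 top mouth [285.5 187.2] top exp [283.7 182.5]
[[ 66 130 164 118  71  78 102 105 105 104 104 104 104 104 102  99  97  91
   89  95 108 119 126 124 118 100  90]
 [151 165 165 118  74  99 104 105 105 105 105 105 105 105 105 104 104 104
  103 101  99  95  88  91 101 112 122]
 [167 167 165 121  95 113 105 104 104 105 105 105 105 105 105 105 104 104
  104 104 104 104 104 103 100  96  91]
 [167 167 167 161 160 145  91  94  98 103  96 105 107 105 105 105 104 106
  105 104 105 104 105 105 104 104 104]
 [167 166 168 168 162 157 153 150 140 108  98 133 124 118 114 106 108 105
  105 106 105 104 104 105 105 104 105]
 [167 167 168 167 145 156 152 146 168 167 167 168 167 164 158 155 134 119
  118 107 106 108 105 105 104 105 105]
 [167 168 168 167 121  84  76 117 164 167 168 168 167 167 168 167 167 166
  148 128 118 115 100  98 106 104 105]
 [167 168 168 162 102  72  71  89 117 139 159 168 16
[... 491 characters left out ...]
 146 134 159 167 168]
 [169 168 162 132  92  76  74  73  74 113 146 167 168 168 166 128 133  93
   69  72  72  70 102 146 139 167 167]
 [169 168 168 167 160 145 132 146 156 163 167 168 168 168 166 138  99  76
   68  73  72  70  75 127 136 166 167]
 [168 168 169 169 168 168 168 168 168 169 168 168 168 169 166 133 104  76
   70  72  72  71  75 111 148 167 166]
 [169 169 169 168 168 168 168 169 168 168 168 168 168 168 168 161 125  94
   76  74  72  73  81 139 166 167 152]
 [156 163 166 168 168 169 168 168 168 168 168 168 168 168 168 168 167 159
  134 114 122 145 157 167 167 166 113]
 [ 84  89 101 120 147 163 167 168 169 168 168 168 168 168 168 168 168 168
  167 168 167 168 168 168 168 152  79]]
```

Both rods show caps at the expected heights in the scene view: (277,156) for rod 1 and (304,163) for rod 2. Next I estimate the hood angle from the lip pixels and plan the closing path.

```bash
cat > hood.py <<'E'
from h import *
w1,w2=np.array([.5476,.0786]),np.array([.562,.0124])
y=(w1-w2)/np.linalg.norm(w1-w2);x=np.array([y[1],-y[0]]);o=(w1+w2)/2-.004*x
def W(px,pz,py=0): # hinge-relative (x to the rear, z up from hinge) -> world
    return np.array([*(o+x*(.046+px)+y*py),.086+pz])
def rot(a,b,f):return -a*np.cos(f)+b*np.sin(f),a*np.sin(f)+b*np.cos(f)
def tip(px,pz,L=.178): gp(W(px,pz),np.arctan2(-y[1],-y[0]),L)
E
python3 - <<'E'
from hood import *
print("psi",np.arctan2(x[1],x[0]),"o",o,np.arctan2(-y[1],-y[0]))
for f in(1.5,1.6,1.7,1.8,1.9,2.0):
    X=W(*rot(.104,.014,f));E=W(*rot(.095,.053,f),.07);print(f,proj("scene",X).round(1),proj("top",X).round(1),"corner",proj("top",E).round(1))
for v in(130,100,75):print(v,ray("top",(258,v),.0).round(3),ray("top",(258,v),.3).round(3))
for n,f,(u,v) in(("scene","d",(302,120)),("top","dt",(258,147))):
    g=cv2.cvtColor(cv2.imread(f"pics/{f}.png"),cv2.COLOR_BGR2GRAY)[v-9:v+10,u-16:u+17]
    N,l,st,c=cv2.connectedComponentsWithStats((g<75).astype(np.uint8));print([(st[k][4],(c[k]+[u-16,v-9]).round(1)) for k in range(1,N) if st[k][4]>8])
tip(.10,.16)
E
```

```text
psi 0.21418610686681477 o [0.5508914  0.04464979] -1.3566102199280818
1.5 [297.2 124.3] [260.2 157.5] corner [225.6 149.8]
1.6 [298.7 122.2] [259.2 153.3] corner [225.3 146.7]
1.7 [300.2 120.5] [258.4 149.4] corner [225.2 144. ]
1.8 [301.7 119.2] [257.6 145.8] corner [225.2 141.8]
1.9 [303.1 118.4] [257.  142.5] corner [225.4 140. ]
2.0 [304.4 118. ] [256.5 139.7] corner [225.7 138.7]
130 [0.753 0.092 0.   ] [0.617 0.042 0.3  ]
100 [0.843 0.091 0.   ] [0.679 0.041 0.3  ]
75 [0.921 0.09  0.   ] [0.733 0.041 0.3  ]
[(np.int32(125), array([306. , 113.1])), (np.int32(79), array([301.4, 120.6]))]
[(np.int32(53), array([257.4, 148. ]))]
shift [ 0.322  -0.233   0.0069] yaw -0.012032128751422233 heading -1.369
contact now [ 0.42519302 -0.21640455  0.27199814]
```

Run:
```python
from hood import *
for z in(0,.1,.2,.3):
    for v in(72,82,100):
        X=ray("top",(258,v),z);p=proj("scene",X);print(z,v,X.round(3),p.round(0),"line v at u",round(20+(p[0]-45)*170/595))
tip(.058,.16)
g=cv2.imread("pics/s.png")[:,300].mean(1).astype(int);print([(i,g[i]) for i in range(50,130,4)])
```

```text
0 72 [0.93 0.09 0.  ] [348. 116.] line v at u 106
0 82 [0.899 0.09  0.   ] [343. 121.] line v at u 105
0 100 [0.843 0.091 0.   ] [333. 131.] line v at u 102
0.1 72 [0.867 0.073 0.1  ] [343. 100.] line v at u 105
0.1 82 [0.838 0.074 0.1  ] [338. 105.] line v at u 104
0.1 100 [0.788 0.074 0.1  ] [329. 114.] line v at u 101
0.2 72 [0.803 0.057 0.2  ] [338.  81.] line v at u 104
0.2 82 [0.778 0.057 0.2  ] [334.  86.] line v at u 102
0.2 100 [0.734 0.058 0.2  ] [325.  94.] line v at u 100
0.3 72 [0.739 0.041 0.3  ] [332.  58.] line v at u 102
0.3 82 [0.718 0.041 0.3  ] [328.  62.] line v at u 101
0.3 100 [0.679 0.041 0.3  ] [319.  70.] line v at u 98
shift [ 0.28   -0.2325  0.0083] yaw -0.012032128751422233 heading -1.369
contact now [ 0.42519302 -0.21640455  0.27199814]
[(50, np.int64(108)), (54, np.int64(55)), (58, np.int64(52)), (62, np.int64(52)), (66, np.int64(53)), (70, np.int64(54)), (74, np.int64(55)), (78, np.int64(56)), (82, np.int64(56)), (86, np.int64(57)), (90, np.int64(59)), (94, np.int64(80)), (98, np.int64(90)), (102, np.int64(95)), (106, np.int64(76)), (110, np.int64(58)), (114, np.int64(61)), (118, np.int64(59)), (122, np.int64(44)), (126, np.int64(108))]
```

Call:
send_rows --increments '[{"delta_pos": [0.04, -0.03, 0], "yaw": 0, "hand": 0}, {"delta_pos": [0.08, -0.063, 0], "yaw": -0.012, "hand": 0}, {"delta_pos": [0.12, -0.097, 0], "yaw": -0.012, "hand": 0}, {"delta_pos": [0.16, -0.13, 0], "yaw": -0.012, "hand": 0}, {"delta_pos": [0.2, -0.165, 0], "yaw": -0.012, "hand": 0}]'

```text
time_s: 31.05
tool_pos: [0.5873, -0.0087, 0.4375]
tool_rot: [[0.976, 0.216, -0.026], [0.215, -0.976, -0.041], [-0.034, 0.035, -0.999]]
contact_force: [0.5, -1.3, 0.1]
opening: 0.004
grip_force: 0.0
```

Call:
send_rows --increments '[{"delta_pos": [0.03, -0.03, 0], "yaw": 0, "hand": 0}, {"delta_pos": [0.06, -0.055, 0], "yaw": 0, "hand": 0}, {"delta_pos": [0.08, -0.0675, 0], "yaw": 0, "hand": 0}, {"delta_pos": [0.08, -0.0675, 0], "yaw": 0, "hand": 0}, {"delta_pos": [0.08, -0.0675, 0], "yaw": 0, "hand": 0}]'

```text
time_s: 31.55
tool_pos: [0.6498, 0.0725, 0.432]
tool_rot: [[0.976, 0.217, -0.027], [0.216, -0.976, -0.041], [-0.035, 0.034, -0.999]]
contact_force: [-0.1, -0.0, 0.1]
opening: -0.003
grip_force: 0.0
```

```bash
python3 -c "
from hood import *
s=arm.state();print(s['time_s'],s['joint_pos'].round(2))
tip(.058,.16);tip(.058,.099)"
```

```text
31.55 [ 0.06  0.53  1.14 -0.04  1.5   1.42]
shift [ 0.008  -0.0003  0.0079] yaw 0.004622780585888719 heading -1.352
contact now [0.64498692 0.06511167 0.25418011]
shift [ 0.0101 -0.0024  0.0688] yaw 0.004622780585888719 heading -1.352
contact now [0.64498692 0.06511167 0.25418011]
```

Call:
send_rows --increments '[{"delta_pos": [0.01, 0, 0], "yaw": 0, "hand": 0}, {"delta_pos": [0.01, -0.001, 0.02], "yaw": 0, "hand": 0}, {"delta_pos": [0.01, -0.002, 0.045], "yaw": 0, "hand": 0}, {"delta_pos": [0.01, -0.0024, 0.0688], "yaw": 0, "hand": 0}, {"delta_pos": [0.01, -0.0024, 0.0688], "yaw": 0, "hand": 0}]'

```text
time_s: 32.05
tool_pos: [0.6566, 0.0728, 0.3605]
tool_rot: [[0.976, 0.215, -0.031], [0.214, -0.976, -0.041], [-0.039, 0.034, -0.999]]
contact_force: [0.3, 0.0, -0.3]
opening: 0.001
grip_force: 0.0
```

```bash
python3 -c "
from hood import *
s=arm.state();print(s['time_s'],s['contact_force'])
tip(.058,.099);tip(.028,.101)"
```

```text
32.05 [ 0.31887193  0.01606394 -0.32337966]
shift [ 0.0016 -0.0009 -0.0023] yaw 0.002867104009900867 heading -1.354
contact now [0.65104458 0.06539506 0.18278012]
shift [-0.0284 -0.001  -0.0031] yaw 0.002867104009900867 heading -1.354
contact now [0.65104458 0.06539506 0.18278012]
```

Call:
send_rows --increments '[{"delta_pos": [-0.01, 0, -0.001], "yaw": 0, "hand": 0}, {"delta_pos": [-0.02, -0.001, -0.002], "yaw": 0, "hand": 0}, {"delta_pos": [-0.03, -0.001, -0.003], "yaw": 0, "hand": 0}, {"delta_pos": [-0.043, -0.001, -0.003], "yaw": 0, "hand": 0}, {"delta_pos": [-0.0565, -0.001, -0.002], "yaw": 0, "hand": 0}]'

```text
time_s: 32.55
tool_pos: [0.6014, 0.0619, 0.3694]
tool_rot: [[0.976, 0.215, -0.024], [0.214, -0.976, -0.041], [-0.032, 0.035, -0.999]]
contact_force: [0.3, -0.6, 0.2]
opening: -0.003
grip_force: 0.0
```

```bash
cat >> hood.py <<'E'
def chk(fn):
    s=arm.state();b=arm.capture("scene");cv2.imwrite("pics/"+fn,b)
    print(s["time_s"],s["contact_force"].round(1))
    g=cv2.cvtColor(b,cv2.COLOR_BGR2GRAY)
    for f in np.arange(0,1.9,.2):   # lip centre and outer corner, expected pixel and grey value there
        a,c=proj("scene",W(*rot(.105,.017,f),.017)),proj("scene",W(*rot(.104,.017,f),-.017))
        print(round(f,1),a.round(0),int(g[int(a[1]),int(a[0])]),c.round(0),int(g[int(c[1]),int(c[0])]))
E
python3 -c "
from hood import *
chk('p1.png');tip(-.0205,.0985)"
```

```text
32.55 [ 0.3 -0.6  0.2]
0.0 [275. 181.] 153 [289. 184.] 151
0.2 [275. 173.] 67 [289. 176.] 153
0.4 [276. 164.] 64 [290. 167.] 98
0.6 [278. 155.] 81 [292. 158.] 132
0.8 [280. 146.] 86 [294. 149.] 92
1.0 [283. 138.] 76 [297. 141.] 76
1.2 [286. 130.] 75 [300. 133.] 75
1.4 [289. 124.] 96 [303. 127.] 74
1.6 [292. 120.] 42 [306. 123.] 43
1.8 [296. 117.] 38 [309. 120.] 54
shift [-0.0202 -0.0003  0.0077] yaw 0.002916237669293942 heading -1.354
contact now [0.59582185 0.05439119 0.19149027]
```

Run:
```python
from hood import *
b=arm.capture("top");cv2.imwrite("pics/p1t.png",b)
for n,f0,f1 in(("scene","d","p1"),("top","dt","p1t")):
    A,B=[cv2.imread(f"pics/{f}.png").astype(int) for f in(f0,f1)]
    for q in((.095,0,.07),(.095,.053,.07),(.095,.053,-.07)):
        for f in(1.2,1.4,1.6,1.75):
            u,v=proj(n,W(*rot(q[0],q[1],f),q[2])).round().astype(int)
            print(n,q,f,(u,v),"diff",np.abs(A-B)[v-2:v+3,u-2:u+3].mean().round(1))
```

```text
scene (0.095, 0, 0.07) 1.2 (np.int64(263), np.int64(134)) diff 9.6
scene (0.095, 0, 0.07) 1.4 (np.int64(266), np.int64(128)) diff 8.2
scene (0.095, 0, 0.07) 1.6 (np.int64(269), np.int64(123)) diff 8.1
scene (0.095, 0, 0.07) 1.75 (np.int64(272), np.int64(120)) diff 10.8
scene (0.095, 0.053, 0.07) 1.2 (np.int64(271), np.int64(116)) diff 9.3
scene (0.095, 0.053, 0.07) 1.4 (np.int64(274), np.int64(113)) diff 6.5
scene (0.095, 0.053, 0.07) 1.6 (np.int64(278), np.int64(111)) diff 7.7
scene (0.095, 0.053, 0.07) 1.75 (np.int64(280), np.int64(111)) diff 8.9
scene (0.095, 0.053, -0.07) 1.2 (np.int64(327), np.int64(127)) diff 14.0
scene (0.095, 0.053, -0.07) 1.4 (np.int64(329), np.int64(123)) diff 12.8
scene (0.095, 0.053, -0.07) 1.6 (np.int64(332), np.int64(122)) diff 9.1
scene (0.095, 0.053, -0.07) 1.75 (np.int64(333), np.int64(122)) diff 8.0
top (0.095, 0, 0.07) 1.2 (np.int64(234), np.int64(185)) diff 109.4
top (0.095, 0, 0.07) 1.4 (np.int64(232), np.int64(177)) diff 108.0
top (0.095, 0, 0.07) 1.6 (np.int64(230), np.int64(168)) diff 82.3
top (0.095, 0, 0.07) 1.75 (np.int64(229), np.int64(163)) diff 59.5
top (0.095, 0.053, 0.07) 1.2 (np.int64(227), np.int64(161)) diff 94.1
top (0.095, 0.053, 0.07) 1.4 (np.int64(226), np.int64(153)) diff 103.2
top (0.095, 0.053, 0.07) 1.6 (np.int64(225), np.int64(147)) diff 101.1
top (0.095, 0.053, 0.07) 1.75 (np.int64(225), np.int64(143)) diff 106.4
top (0.095, 0.053, -0.07) 1.2 (np.int64(290), np.int64(146)) diff 1.6
top (0.095, 0.053, -0.07) 1.4 (np.int64(288), np.int64(138)) diff 1.3
top (0.095, 0.053, -0.07) 1.6 (np.int64(287), np.int64(131)) diff 1.3
top (0.095, 0.053, -0.07) 1.75 (np.int64(286), np.int64(128)) diff 2.3
```

```bash
sed -i 's/L=.178): gp(W/L=.1734): gp(W/' hood.py; python3 -c "
from hood import *
tip(.06,.125);tip(.06,.0945)"
```

```text
shift [ 0.0583  0.0008 -0.0168] yaw 0.002896268653940881 heading -1.354
contact now [0.59694738 0.05480338 0.19612586]
shift [ 0.0593 -0.0002  0.0137] yaw 0.002896268653940881 heading -1.354
contact now [0.59694738 0.05480338 0.19612586]
```

Call:
send_rows --increments '[{"delta_pos": [0, 0, -0.018], "yaw": 0, "hand": 0}, {"delta_pos": [0.03, 0, -0.018], "yaw": 0, "hand": 0}, {"delta_pos": [0.0593, 0, -0.018], "yaw": 0, "hand": 0}, {"delta_pos": [0.0593, 0, -0.005], "yaw": 0, "hand": 0}, {"delta_pos": [0.0593, 0, 0.012], "yaw": 0, "hand": 0}]'

```text
time_s: 33.15
tool_pos: [0.66, 0.0747, 0.3536]
tool_rot: [[0.976, 0.216, -0.024], [0.215, -0.976, -0.041], [-0.033, 0.035, -0.999]]
contact_force: [0.3, 0.1, -0.0]
opening: -0.001
grip_force: 0.0
```

Call:
send_rows --increments '[{"delta_pos": [0, 0, 0], "yaw": 0, "hand": 0}, {"delta_pos": [0, 0, 0], "yaw": 0, "hand": 0}]'

```text
time_s: 33.35
tool_pos: [0.6595, 0.0746, 0.354]
tool_rot: [[0.976, 0.216, -0.026], [0.215, -0.976, -0.041], [-0.034, 0.035, -0.999]]
contact_force: [0.8, 0.3, 0.7]
opening: 0.002
grip_force: 0.0
```

```bash
python3 -c "
from hood import *
s=arm.state();print(s['time_s'],s['contact_force'].round(1))
tip(.06,.0945);tip(.030,.098)"
```

```text
33.35 [0.8 0.3 0.7]
shift [-0.0006  0.0002  0.0003] yaw 0.0034914450224401428 heading -1.353
contact now [0.65506964 0.06749728 0.18078355]
shift [-0.0307  0.0002 -0.0022] yaw 0.0034914450224401428 heading -1.353
contact now [0.65506964 0.06749728 0.18078355]
```

Pull slowly toward the lip and check the force.

Call:
send_rows --increments '[{"delta_pos": [-0.008, 0, 0], "yaw": 0, "hand": 0}, {"delta_pos": [-0.016, 0, 0], "yaw": 0, "hand": 0}, {"delta_pos": [-0.022, 0, -0.001], "yaw": 0, "hand": 0}, {"delta_pos": [-0.027, 0, -0.0015], "yaw": 0, "hand": 0}, {"delta_pos": [-0.031, 0, -0.002], "yaw": 0, "hand": 0}]'

```text
time_s: 33.85
tool_pos: [0.6289, 0.0681, 0.357]
tool_rot: [[0.976, 0.216, -0.025], [0.215, -0.976, -0.041], [-0.033, 0.035, -0.999]]
contact_force: [2.3, 1.4, 0.5]
opening: -0.001
grip_force: 1.0
```

```bash
python3 -c "
from hood import *
s=arm.state();print(s['time_s'],s['contact_force'].round(1))
tip(.030,.098);tip(.0,.1)"
```

```text
33.85 [2.3 1.4 0.5]
shift [ 0.0005  0.0003 -0.0002] yaw 0.0036395266489492872 heading -1.353
contact now [0.6245713  0.06101985 0.18379208]
shift [-0.0295  0.0003 -0.0012] yaw 0.0036395266489492872 heading -1.353
contact now [0.6245713  0.06101985 0.18379208]
```

Call:
send_rows --increments '[{"delta_pos": [-0.008, 0, 0], "yaw": 0, "hand": 0}, {"delta_pos": [-0.015, 0, 0], "yaw": 0, "hand": 0}]'

```text
time_s: 34.05
tool_pos: [0.6145, 0.0651, 0.3587]
tool_rot: [[0.976, 0.216, -0.022], [0.215, -0.976, -0.04], [-0.03, 0.035, -0.999]]
contact_force: [3.6, 2.6, 15.0]
opening: 0.002
grip_force: 7.5
```

```bash
python3 -c "
from hood import *
tip(.0,.1);chk('p2.png')
A,B=[cv2.imread('pics/'+f).astype(int) for f in('p1.png','p2.png')]
D=np.abs(A-B).sum(2)>60;D=D[95:200,245:345];print(D.sum())
for r in range(0,105,5):print(95+r,''.join('#' if D[r,c:c+3].any() else '.' for c in range(0,100,3)))
"
```

```text
shift [-0.0154  0.0003 -0.    ] yaw 0.003755496115571244 heading -1.353
contact now [0.61077591 0.05805272 0.18548315]
34.05 [ 3.6  2.6 15. ]
0.0 [275. 181.] 153 [289. 184.] 124
0.2 [275. 173.] 67 [289. 176.] 153
0.4 [276. 164.] 63 [290. 167.] 151
0.6 [278. 155.] 64 [292. 158.] 122
0.8 [280. 146.] 100 [294. 149.] 100
1.0 [283. 138.] 60 [297. 141.] 71
1.2 [286. 130.] 146 [300. 133.] 97
1.4 [289. 124.] 41 [303. 127.] 40
1.6 [292. 120.] 108 [306. 123.] 88
1.8 [296. 117.] 49 [309. 120.] 92
1472
95 ........##..........###..##.......
100 ..........#........####.##........
105 ...........#..........##..........
110 ..............#......##...........
115 .........##...##..##..............
120 ...............#..#.#######.......
125 .......##########.#########.##....
130 .......###.######..##########.....
135 ........##...........######.......
140 ............####..................
145 ........######......####..........
150 .........#...............##.......
155 .........#####..............#.....
160 ...........########.##.....#......
165 ..............##...##.............
170 ..................................
175 ................#.................
180 ...............#....#####..####...
185 ..............#...#............##.
190 ....................###...........
195 ...............................###
```

The hood is moving with the lip hooked. I raise slightly off the front wall and pull on to about 65°, then switch to pushing on the top panel from behind.

Call:
send_rows --increments '[{"delta_pos": [0, 0, -0.0035], "yaw": 0, "hand": 0}, {"delta_pos": [-0.008, 0, -0.0035], "yaw": 0, "hand": 0}, {"delta_pos": [-0.016, 0, -0.0035], "yaw": 0, "hand": 0}, {"delta_pos": [-0.024, 0, -0.003], "yaw": 0, "hand": 0}, {"delta_pos": [-0.031, 0, -0.0027], "yaw": 0, "hand": 0}]'

```text
time_s: 34.6
tool_pos: [0.5837, 0.0582, 0.3603]
tool_rot: [[0.976, 0.216, -0.027], [0.215, -0.976, -0.041], [-0.035, 0.034, -0.999]]
contact_force: [1.9, -0.7, 0.5]
opening: 0.0
grip_force: 0.6
```

Call:
send_rows --increments '[{"delta_pos": [0.003, 0, -0.02], "yaw": 0, "hand": 0}, {"delta_pos": [0.003, 0, -0.04], "yaw": 0, "hand": 0}, {"delta_pos": [0.02, 0, -0.045], "yaw": 0, "hand": 0}, {"delta_pos": [0.05, 0, -0.045], "yaw": 0, "hand": 0}, {"delta_pos": [0.08, 0, -0.045], "yaw": 0, "hand": 0}]'

```text
time_s: 35.1
tool_pos: [0.6642, 0.0775, 0.4031]
tool_rot: [[0.976, 0.216, -0.026], [0.215, -0.976, -0.041], [-0.034, 0.035, -0.999]]
contact_force: [0.1, -0.4, 1.1]
opening: 0.0
grip_force: 0.0
```

Run:
```python
from hood import *
b=arm.capture("scene");cv2.imwrite("pics/p3.png",b)
A=cv2.imread("pics/d.png")
tip(.065,.12);tip(.06,.088)
print(arm.state()["time_s"],arm.state()["contact_force"].round(1))
# lip: dark grey blob on the hood, compare with where it should be per angle
g=cv2.cvtColor(b,cv2.COLOR_BGR2GRAY)
for f in np.arange(.7,1.8,.1):
    p=proj("scene",W(*rot(.104,.014,f)));u,v=p.round().astype(int)
    q=proj("scene",W(*rot(.095,0,f),.07));r=proj("scene",W(*rot(.095,0,f),-.07))
    print(round(f,2),p.round(),g[v-1:v+2,u-3:u+4].mean().round(),"rim corners",q.round(),r.round())
print(g[100:170:3,260:350:4])
```

```text
shift [-0.0025  0.0013  0.0222] yaw 0.0038196199250419838 heading -1.353
contact now [0.6621092  0.07100359 0.22804101]
shift [-0.0064  0.0002  0.0543] yaw 0.0038196199250419838 heading -1.353
contact now [0.6621092  0.07100359 0.22804101]
35.15 [ 4.5  0.3 -0.4]
0.7 [286. 153.] 93.0 rim corners [258. 153.] [315. 166.]
0.8 [287. 149.] 101.0 rim corners [259. 149.] [315. 161.]
0.9 [288. 144.] 100.0 rim corners [260. 145.] [316. 157.]
1.0 [290. 140.] 100.0 rim corners [261. 141.] [318. 153.]
1.1 [291. 137.] 53.0 rim corners [262. 138.] [319. 150.]
1.2 [293. 133.] 91.0 rim corners [263. 134.] [320. 146.]
1.3 [294. 130.] 105.0 rim corners [265. 131.] [321. 143.]
1.4 [296. 127.] 101.0 rim corners [266. 128.] [322. 140.]
1.5 [297. 124.] 93.0 rim corners [268. 125.] [324. 137.]
1.6 [299. 122.] 68.0 rim corners [269. 123.] [325. 134.]
1.7 [300. 120.] 66.0 rim corners [271. 121.] [326. 132.]
[[ 64  64  63  60  52  57  92 112 109  88  75  76  79  68  95  66  63  63
   62  62  62  61  60]
 [ 64  64  63  63  63  61  52  52  92 111 109  94  78  74  88  60  97  69
   63  63  62  61  62]
 [ 41  65  
[... 1423 characters left out ...]
 66  66  66  66  66]
 [ 68 117 152  68 101 101 101 102 101 102 101 101 102 102 102  68  62  61
   67  66  66  67  66]
 [ 76 152 152 123 103  58  67  98 101 102 102 102 102 102 102  86  61  81
   95  66  67  67  67]
 [152 152 152 125 145 106  92 104 127 138 100 101 102 102 102 100  61 115
  151 145  94  67  67]
 [153 152 152 125  76  79  98  98  98  99 101  89 136  76  98 101  62 148
  140 151 151 146  95]
 [152 152 152 101  64  77  91  97  98  98  85  90  87  89  62  75  82 150
  151 151 151 151 151]
 [152 153 150  95  71  64  74  82  99  98  81  77  68  98  98  97 107 151
  151 151 151 151 151]
 [153 152 150  93  63  62  70  82  98  97  79  64  63  84  97  98  91 151
  151 151 151 151 151]]
```

The hood now stands at about 1.1 rad (lip at (290,136)). I lower behind the top panel and push forward and down.

Call:
send_rows --increments '[{"delta_pos": [-0.003, 0, 0.015], "yaw": 0, "hand": 0}, {"delta_pos": [-0.0064, 0, 0.035], "yaw": 0, "hand": 0}, {"delta_pos": [-0.0064, 0, 0.05], "yaw": 0, "hand": 0}, {"delta_pos": [-0.0064, 0, 0.054], "yaw": 0, "hand": 0}, {"delta_pos": [-0.02, 0, 0.054], "yaw": 0, "hand": 0}]'

```text
time_s: 35.65
tool_pos: [0.6432, 0.071, 0.3487]
tool_rot: [[0.976, 0.216, -0.027], [0.215, -0.976, -0.041], [-0.035, 0.034, -0.999]]
contact_force: [-1.5, -0.6, -0.6]
opening: 0.002
grip_force: 0.0
```

Run:
```python
from hood import *
print(arm.state()["time_s"],arm.state()["contact_force"].round(1))
for q in((.026,.09),(-.008,.092),(-.0318,.085),(-.0526,.071),(-.069,.0525)):tip(*q)
```

```text
35.65 [-1.5 -0.6 -0.6]
shift [-0.0177  0.0001  0.0001] yaw 0.0037357279537590937 heading -1.353
contact now [0.63850057 0.06384392 0.17550001]
shift [-0.0517  0.     -0.0007] yaw 0.0037357279537590937 heading -1.353
contact now [0.63850057 0.06384392 0.17550001]
shift [-0.0753 -0.0003  0.0072] yaw 0.0037357279537590937 heading -1.353
contact now [0.63850057 0.06384392 0.17550001]
shift [-0.0956 -0.0009  0.0219] yaw 0.0037357279537590937 heading -1.353
contact now [0.63850057 0.06384392 0.17550001]
shift [-0.1113 -0.0016  0.0409] yaw 0.0037357279537590937 heading -1.353
contact now [0.63850057 0.06384392 0.17550001]
```

Call:
send_rows --increments '[{"delta_pos": [-0.009, 0, 0], "yaw": 0, "hand": 0}, {"delta_pos": [-0.018, 0, 0], "yaw": 0, "hand": 0}, {"delta_pos": [-0.029, 0, 0], "yaw": 0, "hand": 0}, {"delta_pos": [-0.04, 0, -0.0005], "yaw": 0, "hand": 0}, {"delta_pos": [-0.052, 0, -0.0005], "yaw": 0, "hand": 0}]'

```text
time_s: 36.15
tool_pos: [0.5917, 0.0597, 0.3525]
tool_rot: [[0.976, 0.216, -0.025], [0.215, -0.976, -0.041], [-0.033, 0.035, -0.999]]
contact_force: [0.9, 0.7, 1.1]
opening: 0.0
grip_force: 0.5
```

Call:
send_rows --increments '[{"delta_pos": [-0.008, 0, 0.002], "yaw": 0, "hand": 0}, {"delta_pos": [-0.016, 0, 0.005], "yaw": 0, "hand": 0}, {"delta_pos": [-0.0236, 0, 0.008], "yaw": 0, "hand": 0}, {"delta_pos": [-0.031, 0, 0.013], "yaw": 0, "hand": 0}, {"delta_pos": [-0.038, 0, 0.018], "yaw": 0, "hand": 0}]'

```text
time_s: 36.65
tool_pos: [0.554, 0.0508, 0.3347]
tool_rot: [[0.976, 0.216, -0.026], [0.215, -0.976, -0.041], [-0.034, 0.034, -0.999]]
contact_force: [0.9, 0.1, -0.1]
opening: 0.001
grip_force: 0.5
```

Run:
```python
from hood import *
print(arm.state()["time_s"],arm.state()["contact_force"].round(1))
tip(-.0526,.071);tip(-.069,.0535)
```

```text
36.65 [ 0.9  0.1 -0.1]
shift [-0.0049 -0.0008  0.0047] yaw 0.003809892700866291 heading -1.353
contact now [0.5494921  0.04368139 0.16150646]
shift [-0.0207 -0.0015  0.0227] yaw 0.003809892700866291 heading -1.353
contact now [0.5494921  0.04368139 0.16150646]
```

Call:
send_rows --increments '[{"delta_pos": [-0.005, 0, 0.005], "yaw": 0, "hand": 0}, {"delta_pos": [-0.01, 0, 0.01], "yaw": 0, "hand": 0}, {"delta_pos": [-0.015, -0.001, 0.015], "yaw": 0, "hand": 0}, {"delta_pos": [-0.018, -0.001, 0.02], "yaw": 0, "hand": 0}, {"delta_pos": [-0.0207, -0.001, 0.0225], "yaw": 0, "hand": 0}]'

```text
time_s: 37.15
tool_pos: [0.5333, 0.0464, 0.3128]
tool_rot: [[0.976, 0.216, -0.026], [0.215, -0.976, -0.041], [-0.035, 0.034, -0.999]]
contact_force: [0.6, 0.6, 1.2]
opening: -0.002
grip_force: 0.3
```

Call:
send_rows --increments '[{"delta_pos": [0, 0, 0.001], "yaw": 0, "hand": 0}, {"delta_pos": [0, 0, 0.001], "yaw": 0, "hand": 0}]'

```text
time_s: 37.35
tool_pos: [0.5336, 0.0465, 0.3126]
tool_rot: [[0.976, 0.216, -0.026], [0.215, -0.976, -0.041], [-0.034, 0.035, -0.999]]
contact_force: [-0.9, -0.4, 1.0]
opening: -0.001
grip_force: 0.9
```

Run:
```python
from hood import *
print(arm.state()["time_s"],arm.state()["contact_force"].round(1))
tip(-.069,.053)
```

```text
37.35 [-0.9 -0.4  1. ]
shift [-0.0005 -0.0006  0.0004] yaw 0.0037739013562285706 heading -1.353
contact now [0.52906863 0.03932694 0.13938332]
```

Call:
send_rows --increments '[{"delta_pos": [0, 0, 0.0015], "yaw": 0, "hand": 0}, {"delta_pos": [0, 0, 0.002], "yaw": 0, "hand": 0}]'

```text
time_s: 37.55
tool_pos: [0.5336, 0.0465, 0.3121]
tool_rot: [[0.976, 0.216, -0.025], [0.215, -0.976, -0.041], [-0.033, 0.035, -0.999]]
contact_force: [-12.3, -0.8, 24.6]
opening: 0.001
grip_force: 12.4
```

Call:
send_rows --increments '[{"delta_pos": [0, 0, 0.001], "yaw": 0, "hand": 0}, {"delta_pos": [0, 0, 0.0015], "yaw": 0, "hand": 0}]'

```text
time_s: 37.75
tool_pos: [0.5335, 0.0464, 0.3119]
tool_rot: [[0.976, 0.216, -0.024], [0.215, -0.976, -0.041], [-0.033, 0.035, -0.999]]
contact_force: [-19.8, -0.3, 38.4]
opening: -0.002
grip_force: 19.7
```

Firm stop at the shut height. I back off and retreat, then verify.

Call:
send_rows --increments '[{"delta_pos": [0, 0, -0.01], "yaw": 0, "hand": 0}, {"delta_pos": [0, 0, -0.04], "yaw": 0, "hand": 0}, {"delta_pos": [0, 0, -0.08], "yaw": 0, "hand": 0}, {"delta_pos": [-0.03, 0.02, -0.11], "yaw": 0, "hand": 0}, {"delta_pos": [-0.06, 0.06, -0.11], "yaw": 0, "hand": 0}]'

```text
time_s: 38.25
tool_pos: [0.4903, -0.0199, 0.4267]
tool_rot: [[0.976, 0.219, -0.02], [0.218, -0.975, -0.042], [-0.028, 0.036, -0.999]]
contact_force: [0.5, -0.3, 0.3]
opening: 0.0
grip_force: 0.0
```

Call:
send_rows --increments '[{"delta_pos": [-0.03, 0.04, 0], "yaw": 0, "hand": 0}, {"delta_pos": [-0.06, 0.08, 0], "yaw": 0, "hand": 0}, {"delta_pos": [-0.08, 0.12, 0], "yaw": 0, "hand": 0}, {"delta_pos": [-0.08, 0.16, 0], "yaw": 0, "hand": 0}, {"delta_pos": [-0.08, 0.2, 0], "yaw": 0, "hand": 0}]'

```text
time_s: 38.75
tool_pos: [0.4555, -0.2348, 0.4331]
tool_rot: [[0.976, 0.215, -0.025], [0.214, -0.976, -0.042], [-0.033, 0.035, -0.999]]
contact_force: [1.1, 0.3, 0.7]
opening: -0.002
grip_force: 0.0
```

Run:
```python
from hood import *
b=arm.capture("scene");t=arm.capture("top");cv2.imwrite("pics/e.png",b);cv2.imwrite("pics/et.png",t)
for n,im in(("scene",b),("top",t)):
    g=cv2.cvtColor(im,cv2.COLOR_BGR2GRAY)
    for f in(0,.05,.1,.2):print(n,f,"lip",proj(n,W(*rot(.105,.017,f))).round(1),"edges",proj(n,W(*rot(.095,.053,f),.072)).round(1),proj(n,W(*rot(.095,.053,f),-.072)).round(1))
    u,v=proj(n,W(*rot(.105,.015,0))).round().astype(int);print(u,v);print(g[v-14:v+12,u-14:u+15:2])
# tin and clips unmoved
o=cv2.imread("pics/t.png").astype(int)
for n,(u,v) in(("tin",(393,233)),("c1",(215,263)),("c3",(239,262))):print(n,np.abs(o-t)[v-14:v+15,u-14:u+15].mean().round(2))
```

```text
scene 0 lip [281.9 182.3] edges [253.7 161.5] [312.2 174.7]
scene 0.05 lip [281.9 180.4] edges [254.  159.3] [312.6 172.4]
scene 0.1 lip [282.  178.4] edges [254.4 157. ] [313. 170.]
scene 0.2 lip [282.2 174.3] edges [255.2 152.4] [314.  165.3]
282 183
[[ 83  83  83  83  83  84  85  98 106 135 157 167 170 172 172]
 [ 83  83  83  83  83  83  83  84  84  95 106 128 154 166 170]
 [ 83  83  82  83  83  83  83  83  83  84  85  92 104 122 154]
 [ 83  83  83  83  82  83  83  83  83  83  83  84  85  91 105]
 [ 83  83  83  83  83  83  83  83  83  83  83  83  83  83  84]
 [ 83  83  84  83  83  83  83  83  83  83  83  83  83  83  82]
 [ 83  83  83  83  83  83  82  83  83  83  83  83  83  83  82]
 [ 83  84  84  84  83  83  83  83  83  83  83  83  83  83  83]
 [ 83  83  83  82  82  82  83  83  84  83  83  83  83  83  83]
 [ 83  83  84  78  73  75  80  82  83  83  82  83  83  83  83]
 [ 84  84  83  87  90  71  73  75  80  83  82  83  83  82  83]
 [ 90  86  84  92  96  91  90  71  72  76  80  82  83  83  83]
 [ 90  93  92  96  97  96  96  91  90  81  73  74  80  83  83]
 [ 86  86  85  86  92  96  9
[... 2005 characters left out ...]
 143 141 126 107  91  88  87  88  95 122]
 [ 94  77 108 142 141 126 110  91  87  87  84  96 125 138 143]
 [ 88  45  95 127 109  88  84  84  89  99 121 138 141 146 145]
 [ 92  61  64  90  85  86  86  97 122 137 142 143 145 144 143]
 [ 91  87  82  86  87  98 121 139 141 143 143 144 144 145 147]
 [ 93  89  87  98 121 138 140 144 145 142 145 143 146 144 146]
 [ 87  99 120 139 141 144 145 146 144 144 144 146 146 143 143]
 [120 140 141 143 144 145 144 144 145 144 145 143 147 144 145]
 [140 142 144 146 145 144 146 146 144 144 146 146 146 145 144]
 [143 143 143 144 143 146 145 143 175 187 145 144 146 143 146]
 [144 144 144 143 145 146 174 188 192 194 145 144 145 146 146]]
tin 77.92
c1 21.52
c3 21.81
```

```bash
python3 -c "
from plant import arm
print(arm.close_job())"
```

```text
the job is handed in; nothing more can be done
None
```

Both rods stand at the bottom of their wells, the hood is shut against its stop, and the job is handed in. Rod 1 fell once from about 10 cm when I eased the grip too far, joint 6 briefly read −2.554 against its −2.55 limit, and the tin and clips, which the arm never went near, I couldn't confirm unmoved in the last picture.

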